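# Hook a board carrier into a hooded test dock by feel

## Robot

A 6-joint arm with a two-finger parallel gripper is mounted at the origin on a cart in front of the work surface, level with it; the furniture and walls round the work are solid. World frame = base frame: x ahead of the robot, y to its left, z up, the work surface at z = 0. Lengths are in m, angles in rad, forces in N, time in s.
With the tool pointing down it reaches from about 0.25 to 0.775 m from the base axis. Payload 4 kg.
Tool frame: the origin (TCP) lies midway between the tips of the shut fingers; the grasp point (between the pads) lies 19 mm behind it; y points along the fingers, x is the direction in which the jaws open and shut, and the axes are right-handed (so a half turn about y gives the same grasp; the last joint's range is limited). The gripper opens to 94 mm and grips with 3 to 60 N. Pads are 16 mm wide; open, the fingers measure 119 mm over their backs; the gripper's body (75 mm by 177 mm) begins 78 mm behind the grasp point.
Start: joints at [-1.446, 0.087, 1.371, -0, 1.684, -0.103], TCP at [0.124, -0.536, 0.173] pointing down, gripper open.
Joint ranges: [-3.1, 3.1], [-0.76, 2.03], [0.27, 2.55], [-1.08, 4.22], [0.17, 2.65], [-2.57, 2.57]. Speed limits (rad/s): [2.79, 2.79, 3.14, 3.14, 3.14, 3.14].

## Interface

Orientations are given as [roll, pitch, yaw] about the fixed x, y, z axes, in that order (R = Rz(yaw) Ry(pitch) Rx(roll)).
In Python, from bench import robot, snapshot, camera_info, ticket gives the robot as it stands.
- The arm moves only by the shell command python3 -m creep 'ROWS'. ROWS is JSON, a list of rows, each an object with "slide": the shift along the tool's x, y, z in mm, a list of three; "roll": the turn about the tool's y in degrees; "grip": the closure, from 0 (fully open) to 1 (shut). In form: [{"slide": [x, y, z], "roll": roll, "grip": grip}, ...]. A call has 1 to 20 rows; each row is the pose to reach, as a shift and turn from the pose commanded when the call began, along the tool's axes at that moment; what a row does not reach only later rows make up. A row lasts 1/12 s, in which the tool goes at most 41.7 mm and 7.16 degrees, less where a joint would pass 70% of its speed; a pose out of reach is approached as far as the arm can. A call with a gripper value outside its range is refused whole. The fingers move at their own pace and stop on an object; the grip force is fixed at half the most. Time passes only in rows, so rows that repeat a pose let the fingers close. It gives the time, the measured TCP pose, the force and the opening at its end, in the units of the state.
- robot.get_obs(): the state, without advancing time (a new reading comes with each control period).
- snapshot(name): name is "scene" or "side" or "wrist"; returns the picture (400x640x3 uint8, red, green, blue); there is no depth.
- camera_info(name): a dict with "fx", "fy", "cx", "cy" (pixels), "cam_to_world" (4x4, takes a point from camera to world coordinates). Camera axes: x right, y down, z forward; pixel columns grow to the right and rows downward; lengths in m; the calibration is good to about 2 mm. A picture is of the moment at which its call begins: read the wrist's pose just before it. camera_info takes no time and is no camera call; for the wrist camera it gives the pose at the moment of the call.
- ticket.close_job(): hands the job in, once; it reports no verdict.
The state is a dict: "time": time; "joint_positions": joint angles; "qvel": joint speeds; "joint_torque": joint torques, N m; "tool_pos": TCP position; "ee_rot": TCP orientation; "wrist_force": force on the tool from outside, world axes, zero at the start; "wrist_torque": the same for the moment, N m; "width": finger opening in m.
Only numpy, scipy, OpenCV 4.12 (cv2) and the standard library are available. Lean on these libraries where they do the work, as an engineer would, in place of code of your own. Each camera call takes 0.05 s, during which the arm holds its last target.

## Task

Pick up the board carrier by its upright fin, set it on the apron of the test dock and slide it under the hood, hook first. Somewhere along the back wall, out of sight under the hood, is one opening: feel for it with the hook, push the hook through it, then slide the carrier to the left as far as it goes so that the hook is locked behind the wall, and let go. Leave the pliers, the solder reel and the roll of masking tape where they are.

Things in the scene. Friction and masses are not known exactly. Their poses are not given: they have to be found in the camera images.
- dock: Fixed grey test dock; x points from its open front to its back, y left, z up. Origin on the worktop below the middle of the hidden back wall's front face. Steel deck, top 10 mm over the worktop, from x = -155 mm (open apron) to the back; 4 mm high kerbs at y = +-70 mm beside the apron. The hood begins at x = -45 mm; its top is 40 mm (rear duct 49 mm) over the worktop.
- dock_mouth (a point): Point on the deck's top (10 mm over the worktop) below the middle of the hood's front edge, 45 mm in front of the back wall; axes as the dock. The gap between deck and hood is 26 mm high and 140 mm wide (inner cheeks at y = +-70 mm) all the way to the back wall.
- wall_middle (a point): Middle of the foot of the back wall's front face, on the deck; axes as the dock. The wall (8 mm thick, square to x, hidden) has one square-edged opening 29 mm wide, 24 mm high from the deck. The opening's middle lies anywhere from y = -22 to +18 mm from this point, different every time. Behind it is 28 mm of free depth.
- carrier: Loose carrier, 0.2 to 0.35 kg: aluminium plate 96 (x) by 60 (y) by 5 mm, a small blue circuit board fixed on its front half (top 16 mm over the underside), black upright grip fin at the rear, flat L-shaped hook in front. Origin in the middle of the plate's underside; x points to the hook, y left, z up. Plate's front edge at x = +48 mm.
- grip_fin (a point): Point in the grip fin, 33 mm behind the carrier's origin and 50 mm over its underside. The fin is 12 mm thick (x), 36 mm wide (y), its top 66 mm over the underside; axes as the carrier.
- hook_tip (a point): Middle of the hook's front face, 69 mm ahead of the carrier's origin, 14 mm over its underside. Neck 12 mm long, y = -12 to -2 mm; head 9 mm thick (x), 24 mm wide (y = -12 to 12), 9 to 19 mm over the underside: its barb juts 14 mm to the left of the neck. Head fully through when the plate meets the wall (tip 21 mm past the wall's front); then it locks by sliding left some 16 mm, until the neck stops.
- contact_slide (a joint): Little brass slide behind the back wall, out of sight, which the barb pushes to the left when the hook is slid home: 0 m at rest, about 0.010 m when the carrier is fully locked; it moves with less than 1 N and stays where it is left.
- pliers: Black pliers, 151 mm long, lying on the worktop to the right of the dock. Origin under their middle.
- solder_reel: Small blue reel of solder, 45 mm across, 28 mm high, standing to the right of the dock. Origin under its middle.
- masking_tape: Roll of masking tape, 72 mm across, 48 mm high, lying to the left of the dock. Origin under its middle.

How it is judged:
On the way, in this order (a step that is already met when the one before it is completed fails the run):
1. under the hood, the hook has gone through the opening in the back wall (hook tip at least 16 mm past the wall's front face) (x of hook_tip in the frame of dock above 0.016 m and y of hook_tip in the frame of dock between -0.06 and 0.06 m and z of hook_tip in the frame of dock between 0.01 and 0.036 m), for 0.1 s.
2. the carrier has been slid left so that the barb is behind the wall (value of joint contact_slide above 0.007 m), for 0.2 s.
At the end, for the whole second after the job is handed in: Carrier flat on the deck under the hood (underside 7-14 mm up, tilt < 0.06 rad, in line with the dock within 0.15 rad), released, at rest, hook locked behind the wall: tip at least 14 mm past the wall's front face, contact slide pushed left at least 7 mm (value of joint contact_slide above 0.007 m and x of hook_tip in the frame of dock above 0.014 m and height (world z) of carrier between 0.007 and 0.014 m and angle between carrier's own z axis and vertical below 0.06 rad and angle between the x axis of carrier and the x axis of dock, either way round below 0.15 rad and linear speed of carrier below 0.01 m/s and contact force between the fingers and carrier below 0.1 N); the robot touches nothing.
It fails at once if the pliers are moved by more than 30 mm (distance of pliers from where it was at the start of the episode above 0.03 m).
It fails at once if the solder reel is moved by more than 30 mm (distance of solder_reel from where it was at the start of the episode above 0.03 m).
It fails at once if the masking tape is moved by more than 30 mm (distance of masking_tape from where it was at the start of the episode above 0.03 m).
It also fails if it takes over 64 s, if anything falls off the work surface, if the arm or the gripper's body presses on something with over 40 N, if the wrist force passes 120 N, or if a joint passes its speed limit or range.

## Working session

There is one attempt and no reset: what is moved stays moved. The work goes in short steps, Python scripts to look and compute and a shell command to move; the robot and the scene stay as the last step left them, time stands still between calls to the robot, and variables do not carry over. Pictures are saved under pics/ and viewed, and the job is handed in when it is done.

```bash
ls; mkdir -p pics
python3 - <<'E'
from bench import robot,snapshot,camera_info,ticket
import cv2
o=robot.get_obs();print(o)
for n in("scene","side","wrist"):
    c=camera_info(n);print(n,c)
    cv2.imwrite(f"pics/{n}0.png",snapshot(n)[:,:,::-1])
E
```

```text
pics
{'time': 0.0, 'joint_positions': array([-1.44609424e+00,  8.79222446e-02,  1.37221905e+00, -9.12144267e-06,
        1.68356642e+00, -1.03100450e-01]), 'qvel': array([ 5.73201291e-04,  7.84095140e-04, -1.13322064e-03,  4.55793661e-05,
       -5.12301469e-04,  1.26824041e-03]), 'joint_torque': array([-1.95576117e-04, -3.40187716e+01, -3.02420533e+01,  7.17173656e-02,
        3.30512412e-02, -1.48171475e-04]), 'tool_pos': array([ 0.12412765, -0.53519616,  0.17173999]), 'ee_rot': array([-1.57058767,  0.00210476, -1.34299458]), 'wrist_force': array([-0.0921363 , -0.33221925,  1.24311943]), 'wrist_torque': array([0.05381391, 0.021194  , 0.0110345 ]), 'width': 0.09392775420801422}
scene {'fx': 418.5911128843232, 'fy': 418.5911128843232, 'cx': 321.5875505780407, 'cy': 200.62244138685088, 'cam_to_world': array([[-0.63828703, -0.4681939 ,  0.61105166, -0.15438222],
       [-0.76954601,  0.36775395, -0.52206893,  0.57898651],
       [ 0.01971283, -0.8034622 , -0.59502933,  0.74076832],
       [ 0.        ,  0.        ,  0.        ,  1.        ]])}
side {'fx': 380.59336043075604, 'fy': 380.59336043075604, 'cx': 320.33944059068205, 'cy': 188.61632008284073, 'cam_to_world': array([[ 0.99511925, -0.06769053,  0.07180294,  0.45391578],
       [-0.09851433, -0.6393728 ,  0.76255974, -0.80514034],
       [-0.00570922, -0.7659115 , -0.64292067,  0.72628652],
       [ 0.        ,  0.        ,  0.        ,  1.        ]])}
wrist {'fx': 316.2493750691912, 'fy': 316.2493750691912, 'cx': 323.4699441134856, 'cy': 199.987865203009, 'cam_to_world': array([[ 0.22612678, -0.94694151, -0.22840414,  0.18973839],
       [-0.97409555, -0.22033474, -0.05089651, -0.520889  ],
       [-0.00212935,  0.23399652, -0.9722351 ,  0.38431605],
       [ 0.        ,  0.        ,  0.        ,  1.        ]])}
```

View pics/scene0.png

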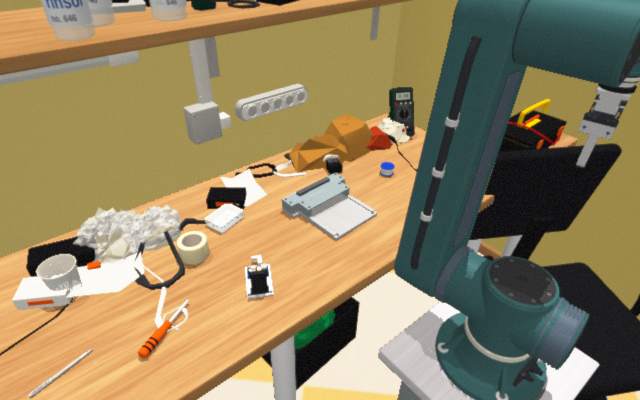

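View pics/side0.png

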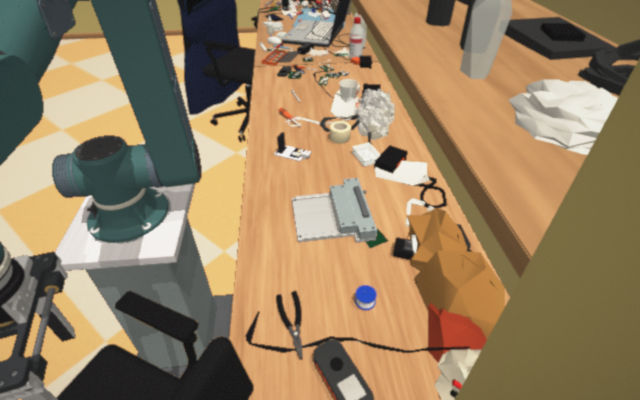

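View pics/wrist0.png

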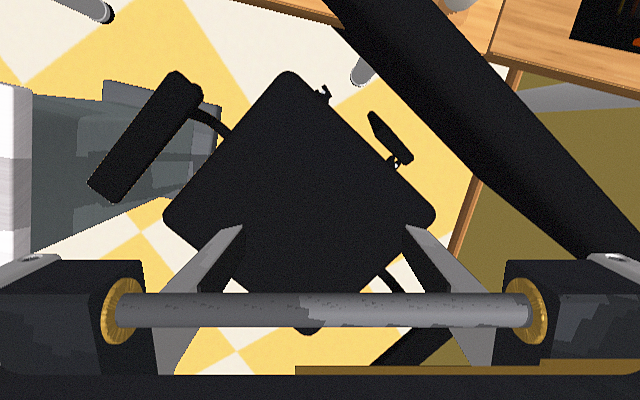

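Run:
```python
import cv2
a=cv2.imread("pics/scene0.png");b=cv2.imread("pics/side0.png")
cv2.imwrite("pics/a1.png",cv2.resize(a[160:310,220:400],None,fx=4,fy=4,interpolation=2))
cv2.imwrite("pics/b1.png",cv2.resize(b[120:260,250:400],None,fx=4,fy=4,interpolation=2))
```

```text
(no output)
```

View pics/a1.png

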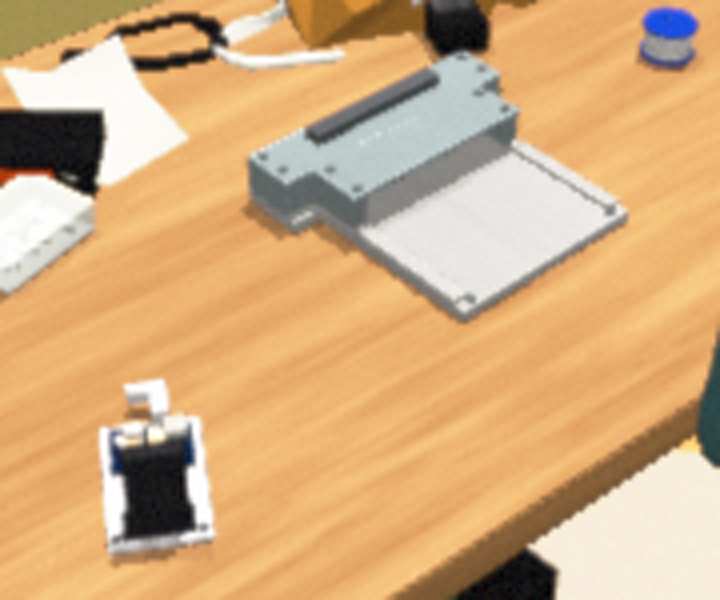

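View pics/b1.png

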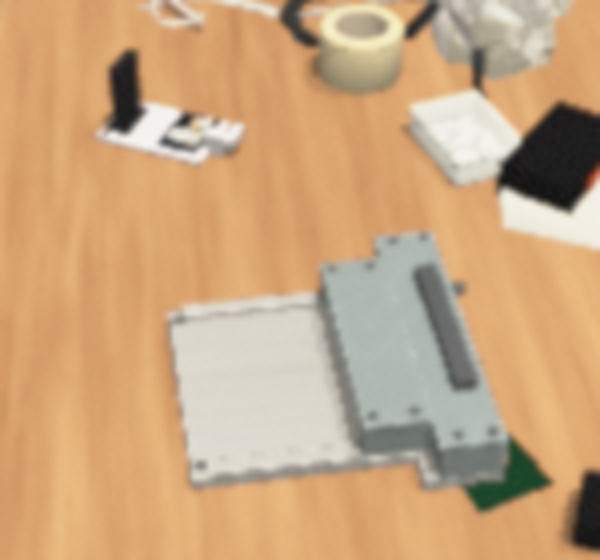

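```bash
cat > h.py <<'E'
import numpy as np
from bench import camera_info
def px(n,u,v,z,c=None):
    c=c or camera_info(n);T=c["cam_to_world"]
    d=T[:3,:3]@np.array([(u-c["cx"])/c["fx"],(v-c["cy"])/c["fy"],1]);o=T[:3,3]
    return (o+d*(z-o[2])/d[2])[:2]
def uv(n,p,c=None):
    c=c or camera_info(n);T=c["cam_to_world"]
    q=T[:3,:3].T@(np.array(p)-T[:3,3]);return q[0]/q[2]*c["fx"]+c["cx"],q[1]/q[2]*c["fy"]+c["cy"]
E
python3 - <<'E'
from h import *
np.set_printoptions(precision=4,suppress=True)
for n,l in(("dFL",(465,312,.01)),("dFR",(627,210,.01)),("cRL",(110,550,.004)),("cRR",(212,540,.004)),("cFL",(102,428,.005)),("cFR",(200,418,.005))):
    print("scene",n,px("scene",220+l[0]/4,160+l[1]/4,l[2]))
for n,l in(("dFL",(170,315,.01)),("dFR",(193,480,.01)),("cRL",(112,117,.005)),("cRR",(98,133,.005)),("cFR",(203,161,.004)),("finTopL",(132,52,.066)),("finTopR",(112,65,.066))):
    print("side",n,px("side",250+l[0]/4,120+l[1]/4,l[2]))
E
```

```text
scene dFL [0.4456 0.0127]
scene dFR [ 0.4557 -0.1492]
scene cRL [0.4238 0.2965]
scene cRR [0.3941 0.2479]
scene cFL [0.5072 0.2508]
scene cFR [0.4774 0.1998]
side dFL [0.4509 0.0082]
side dFR [ 0.4586 -0.1503]
side cRL [0.4131 0.2705]
side cRR [0.4012 0.248 ]
side cFR [0.4855 0.2005]
side finTopL [0.4341 0.2724]
side finTopR [0.4175 0.2543]
```

```bash
python3 -m creep '[{"slide":[-300,-100,400],"roll":0,"grip":0},{"slide":[-300,-100,400],"roll":0,"grip":0},{"slide":[-300,-100,400],"roll":0,"grip":0},{"slide":[-300,-100,400],"roll":-47,"grip":0},{"slide":[-300,-100,400],"roll":-47,"grip":0},{"slide":[-300,-100,400],"roll":-47,"grip":0},{"slide":[-300,-100,400],"roll":-47,"grip":0},{"slide":[-300,-100,400],"roll":-47,"grip":0},{"slide":[-300,-100,400],"roll":-47,"grip":0},{"slide":[-300,-100,400],"roll":-47,"grip":0},{"slide":[-300,-100,400],"roll":-47,"grip":0},{"slide":[-300,-100,400],"roll":-47,"grip":0},{"slide":[-300,-100,400],"roll":-47,"grip":0},{"slide":[-300,-100,400],"roll":-47,"grip":0},{"slide":[-300,-100,400],"roll":-47,"grip":0},{"slide":[-300,-100,400],"roll":-47,"grip":0}]'
python3 - <<'E'
from bench import *
import cv2,pickle
o=robot.get_obs();print(o["tool_pos"],o["ee_rot"],o["qvel"],o["time"])
c=camera_info("wrist");cv2.imwrite("pics/w1.png",snapshot("wrist")[:,:,::-1]);pickle.dump(c,open("c1.pkl","wb"))
E
```

```text
time: 1.48
tool_pos: [0.4451, -0.1543, 0.2722]
ee_rot: [-1.572, 0.001, -0.524]
wrist_force: [-0.3, -0.3, -0.6]
width: 0.0936
[ 0.44514859 -0.1542555   0.27221476] [-1.57182277e+00  1.28882883e-03 -5.24367988e-01] [-0.01839512 -0.00609815  0.00270406  0.00638148  0.00163249  0.00184173] 1.4833
```

View pics/w1.png

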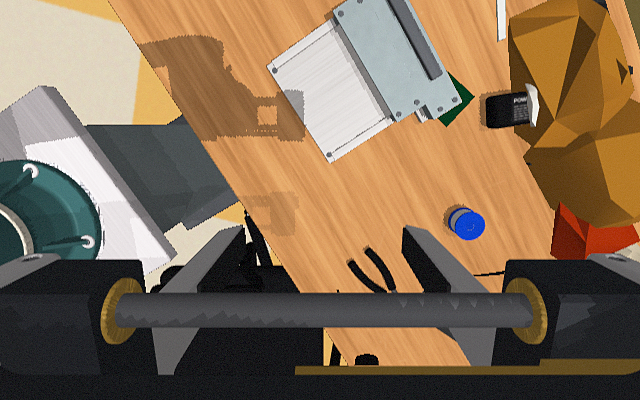

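```bash
python3 -m creep '[{"slide":[0,0,60],"roll":0,"grip":0},{"slide":[0,0,60],"roll":0,"grip":0},{"slide":[0,0,60],"roll":0,"grip":0},{"slide":[0,0,60],"roll":0,"grip":0}]'
python3 - <<'E'
from bench import *
import cv2,pickle
o=robot.get_obs();print(o["tool_pos"],o["ee_rot"],o["qvel"],o["time"])
c=camera_info("wrist");i=snapshot("wrist")[:,:,::-1];cv2.imwrite("pics/w2.png",i);pickle.dump(c,open("c2.pkl","wb"))
cv2.imwrite("pics/w2z.png",cv2.resize(i[20:220,230:480],None,fx=3,fy=3,interpolation=2))
E
```

```text
time: 1.87
tool_pos: [0.4754, -0.1023, 0.2724]
ee_rot: [-1.572, 0.001, -0.524]
wrist_force: [-0.4, -0.7, -0.1]
width: 0.0937
[ 0.47542238 -0.1022623   0.27244357] [-1.57184347e+00  7.20417820e-04 -5.23765773e-01] [-1.93734373e-02 -4.43774630e-03 -4.02035596e-05 -6.36275032e-03
 -7.93316875e-04 -3.62577534e-04] 1.8667
```

View pics/w2z.png

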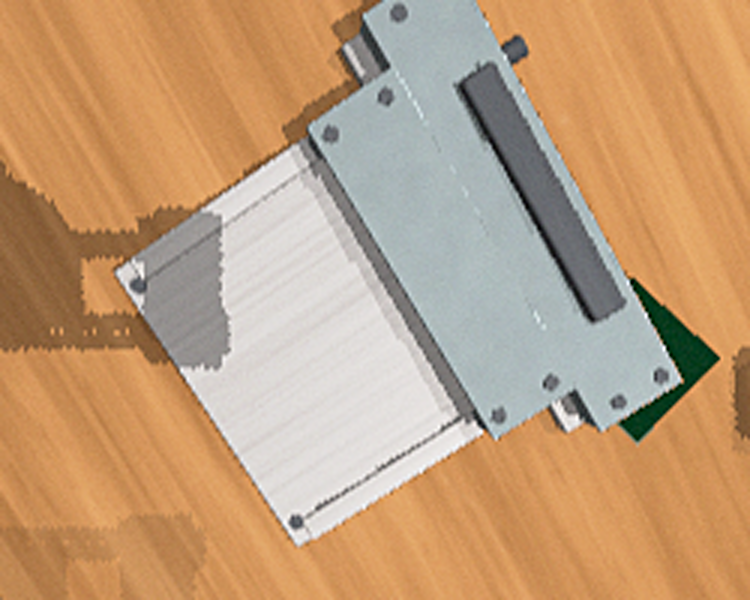

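Run:
```python
from h import *
import pickle
c=pickle.load(open("c2.pkl","rb"))
np.set_printoptions(precision=4,suppress=True)
P={}
for n,u,v,z in(("FL",116,268,.012),("FR",300,545,.012),("kL1",132,287,.012),("kL2",325,160,.012),("kR1",310,513,.012),("kR2",465,420,.012),("hL",308,128,.04),("hR",495,438,.04),("screwLf",138,285,.014),("screwRf",296,522,.014)):
    P[n]=px("wrist",230+u/3,20+v/3,z,c);print(n,P[n])
def yaw(a,b):
    d=P[b]-P[a];return np.degrees(np.arctan2(d[1],d[0]))
for a,b,o in(("FR","FL",90),("hR","hL",90),("kL1","kL2",0),("kR1","kR2",0),("screwRf","screwLf",90)): print(a,b,yaw(a,b)-o,np.linalg.norm(P[a]-P[b]))
t=np.radians(3);ux=np.array([np.cos(t),np.sin(t)])
print((P["FL"]+P["FR"])/2+.155*ux,(P["hL"]+P["hR"])/2+.045*ux)
```

```text
FL [0.4506 0.0125]
FR [ 0.4592 -0.1505]
kL1 [0.4525 0.0012]
kL2 [0.5612 0.0047]
kR1 [ 0.4719 -0.1384]
kR2 [ 0.562  -0.1359]
hL [0.5581 0.017 ]
hR [ 0.5672 -0.145 ]
screwLf [0.4558 0.0003]
screwRf [ 0.4636 -0.1385]
FR FL 3.0160764981437183 0.16317986022658193
hR hL 3.223649260357618 0.16220427312820707
kL1 kL2 1.8654628528559831 0.10870722897558092
kR1 kR2 1.6369739278932818 0.09016839920964397
screwRf screwLf 3.2230318362702235 0.13910326485840024
[ 0.6097 -0.0609] [ 0.6076 -0.0616]
```

```bash
python3 -m creep '[{"slide":[-230,60,190],"roll":0,"grip":0},{"slide":[-230,60,190],"roll":0,"grip":0},{"slide":[-230,60,190],"roll":0,"grip":0},{"slide":[-230,60,190],"roll":0,"grip":0},{"slide":[-230,60,190],"roll":0,"grip":0},{"slide":[-230,60,190],"roll":0,"grip":0},{"slide":[-230,60,190],"roll":0,"grip":0},{"slide":[-230,60,190],"roll":0,"grip":0},{"slide":[-230,60,190],"roll":0,"grip":0},{"slide":[-230,60,190],"roll":0,"grip":0},{"slide":[-230,60,190],"roll":0,"grip":0}]'
python3 - <<'E'
from bench import *
import cv2,pickle
o=robot.get_obs();print(o["tool_pos"],o["ee_rot"],o["qvel"],o["time"])
c=camera_info("wrist");i=snapshot("wrist")[:,:,::-1];cv2.imwrite("pics/w3.png",i);pickle.dump(c,open("c3.pkl","wb"))
E
```

```text
time: 2.83
tool_pos: [0.3723, 0.1767, 0.2132]
ee_rot: [-1.571, -0.001, -0.525]
wrist_force: [1.1, 0.3, 0.4]
width: 0.0939
[0.3723409  0.17668196 0.213213  ] [-1.57098546e+00 -1.26080993e-03 -5.25093682e-01] [-0.01416062  0.00269435 -0.00723417  0.00432628 -0.00019175  0.00482347] 2.8333
```

View pics/w3.png

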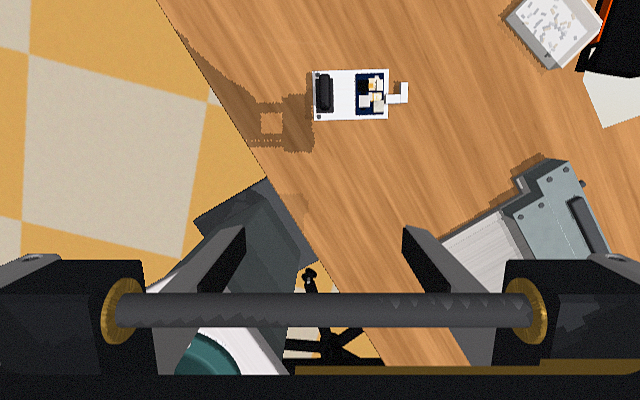

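Run:
```python
import cv2
i=cv2.imread("pics/w3.png");cv2.imwrite("pics/w3z.png",cv2.resize(i[55:135,300:420],None,fx=6,fy=6,interpolation=2))
```

```text
(no output)
```

View pics/w3z.png

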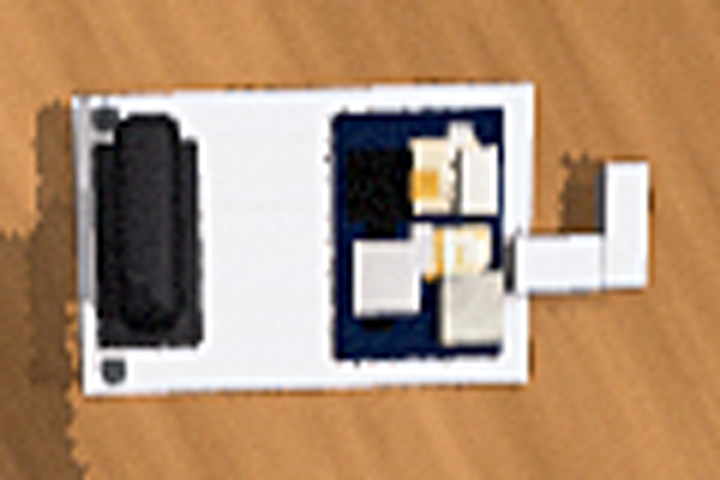

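Run:
```python
from h import *
import pickle
c=pickle.load(open("c3.pkl","rb"))
np.set_printoptions(precision=4,suppress=True)
P={}
for n,u,v,z in(("RL",78,95,.005),("RR",86,392,.005),("FL",533,85,.005),("FR",528,383,.005),("fL",148,117,.066),("fR",152,332,.066),("hkL",626,162,.019),("hkR",626,290,.019)):
    P[n]=px("wrist",300+u/6,55+v/6,z,c);print(n,P[n])
def yaw(a,b):
    d=P[b]-P[a];return np.degrees(np.arctan2(d[1],d[0]))
for a,b,o in(("RR","RL",90),("FR","FL",90),("fR","fL",90),("RL","FL",0),("RR","FR",0)): print(a,b,yaw(a,b)-o,np.linalg.norm(P[a]-P[b]))
ctr=(P["RL"]+P["RR"]+P["FL"]+P["FR"])/4
t=np.radians(-28.5);ux=np.array([np.cos(t),np.sin(t)])
print(ctr,ctr-.033*ux,(P["fL"]+P["fR"])/2)
tp=np.array([.3723,.1767]);tx=np.array([np.cos(-.525),np.sin(-.525)]);tz=np.array([-tx[1],tx[0]])
d=ctr-.033*ux-tp;print(d@tx,d@tz)
```

```text
RL [0.427  0.2965]
RR [0.3982 0.2441]
FL [0.5097 0.2509]
FR [0.4813 0.1982]
fL [0.4328 0.2782]
fR [0.4151 0.2459]
hkL [0.5159 0.228 ]
hkR [0.5047 0.2058]
RR RL -28.864996003493495 0.059799769793002694
FR FL -28.31709477004265 0.059907818023763854
fR fL -28.881659322684698 0.03684350628533102
RL FL -28.87211165780027 0.09441012528188565
RR FR -28.93559342535385 0.09498306724809863
[0.4541 0.2474] [0.4251 0.2632] [0.424  0.2621]
0.0023043234953429212 0.10127871027090177
```

```bash
python3 -m creep '[{"slide":[2,0,100],"roll":-1.3,"grip":0},{"slide":[2,60,100],"roll":-1.3,"grip":0},{"slide":[2,100,100],"roll":-1.3,"grip":0},{"slide":[2,130,100],"roll":-1.3,"grip":0},{"slide":[2,130,100],"roll":-1.3,"grip":0},{"slide":[2,130,100],"roll":-1.3,"grip":0}]'
python3 - <<'E'
from bench import *
import cv2
i=snapshot("side")[:,:,::-1]
cv2.imwrite("pics/s2.png",cv2.resize(i[80:220,230:380],None,fx=4,fy=4,interpolation=2))
i=snapshot("wrist")[:,:,::-1];cv2.imwrite("pics/w4.png",i)
E
```

```text
time: 3.38
tool_pos: [0.4206, 0.261, 0.0764]
ee_rot: [-1.581, 0.007, -0.502]
wrist_force: [-0.2, -0.8, -1.0]
width: 0.0939
```

View pics/s2.png

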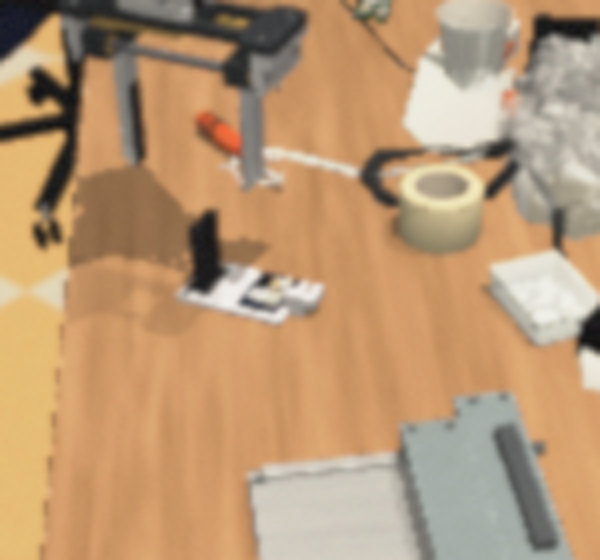

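View pics/w4.png

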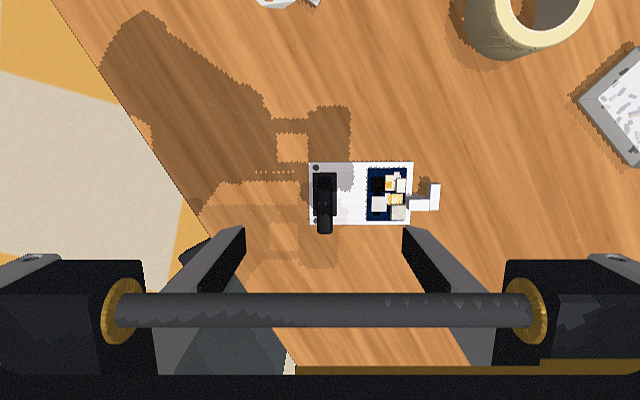

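Run:
```python
from h import *
from bench import robot
o=robot.get_obs();p=o["tool_pos"];print(p,o["ee_rot"])
for q in(p,[.4245,.2627,.066],[.4245,.2627,.076]):
    u,v=uv("side",q);print((u-230)*4,(v-80)*4, uv("wrist",q))
```

```text
[0.42393122 0.26251048 0.08285524] [-1.57211736e+00  3.72511545e-04 -5.02185847e-01]
198.21917070913742 201.22129432939107 (np.float64(323.55023997379277), np.float64(221.94274561373047))
200.46535810725754 218.99530964170515 (np.float64(324.07694610841236), np.float64(214.61141479819017))
199.55390531075545 208.39161031492654 (np.float64(324.1076433367078), np.float64(218.48981087397934))
```

```bash
python3 -m creep '[{"slide":[0,25,0],"roll":0,"grip":0},{"slide":[0,49,0],"roll":0,"grip":0},{"slide":[0,49,0],"roll":0,"grip":0},{"slide":[0,49,0],"roll":0,"grip":0},{"slide":[0,49,0],"roll":0,"grip":0.5},{"slide":[0,49,0],"roll":0,"grip":0.8},{"slide":[0,49,0],"roll":0,"grip":1},{"slide":[0,49,0],"roll":0,"grip":1},{"slide":[0,49,0],"roll":0,"grip":1},{"slide":[0,49,0],"roll":0,"grip":1},{"slide":[0,49,0],"roll":0,"grip":1},{"slide":[0,49,0],"roll":0,"grip":1},{"slide":[0,49,0],"roll":0,"grip":1},{"slide":[0,49,0],"roll":0,"grip":1},{"slide":[0,49,0],"roll":0,"grip":1},{"slide":[0,49,0],"roll":0,"grip":1}]'
python3 - <<'E'
from bench import *
import cv2
i=snapshot("side")[:,:,::-1]
cv2.imwrite("pics/s3.png",cv2.resize(i[80:220,230:380],None,fx=4,fy=4,interpolation=2))
i=snapshot("wrist")[:,:,::-1];cv2.imwrite("pics/w5.png",i)
E
```

```text
time: 4.82
tool_pos: [0.4233, 0.2638, 0.0338]
ee_rot: [-1.571, -0.0, -0.5]
wrist_force: [-0.2, 0.3, 0.3]
width: 0.0171
```

View pics/s3.png

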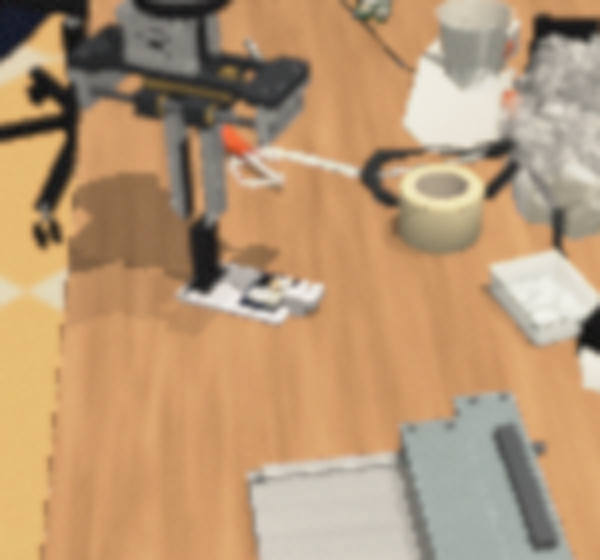

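View pics/w5.png

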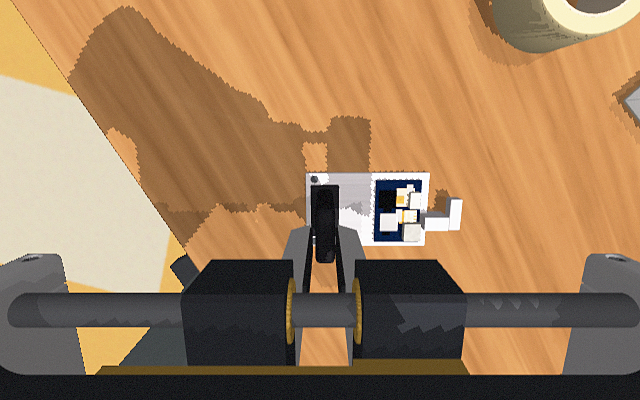

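Run:
```python
from h import *
from bench import robot
import cv2
o=robot.get_obs();p=o["tool_pos"];print(p,o["ee_rot"],o["width"],o["time"],o["wrist_force"])
for q in(p,p+[0,0,.019],p+[0,0,.05]):
    u,v=uv("side",q);print((u-230)*4,(v-80)*4, uv("wrist",q))
i=cv2.imread("pics/w5.png");cv2.imwrite("pics/w5z.png",cv2.resize(i[160:300,230:420],None,fx=4,fy=4,interpolation=2))
```

```text
[0.42326159 0.26384416 0.03379034] [-1.57096318e+00  7.27349522e-06 -5.00009429e-01] 0.009652995929022523 4.9167 [ 0.74492959  0.54357069 -0.6262156 ]
201.80864355603944 251.7419950611262 (np.float64(323.53427707321816), np.float64(221.9471027823747))
200.11188183097693 232.16997051949465 (np.float64(323.5620267636383), np.float64(230.851657191735))
197.2708951705215 199.39939359076857 (np.float64(323.61997234990486), np.float64(249.4457250130568))
```

View pics/w5z.png

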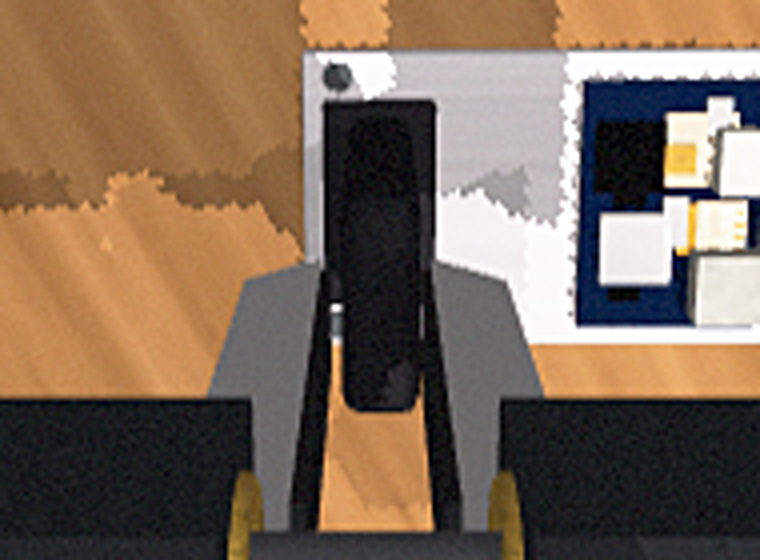

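Run:
```python
from bench import *
from h import *
import cv2
c=camera_info("wrist");i=snapshot("wrist")[:,:,::-1];cv2.imwrite("pics/w6z.png",cv2.resize(i[160:300,230:420],None,fx=4,fy=4,interpolation=2))
i=snapshot("side")[:,:,::-1]
cv2.imwrite("pics/s4.png",cv2.resize(i[80:170,230:330],None,fx=6,fy=6,interpolation=2))
print(robot.get_obs()["width"])
p=np.array([.4251,.2632,.066]);t=-.5;y=np.array([-np.sin(t),np.cos(t),0])
for s in(-.018,.018): print(uv("wrist",p+s*y,c))
```

```text
0.0018553679089935685
(np.float64(326.6887103565706), np.float64(265.10852133173813))
(np.float64(326.8525253638166), np.float64(208.7722684938888))
```

View pics/w6z.png

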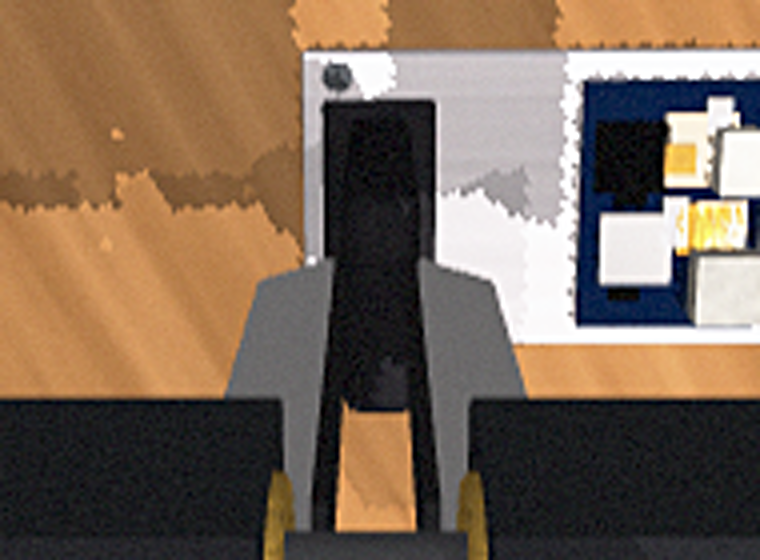

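View pics/s4.png

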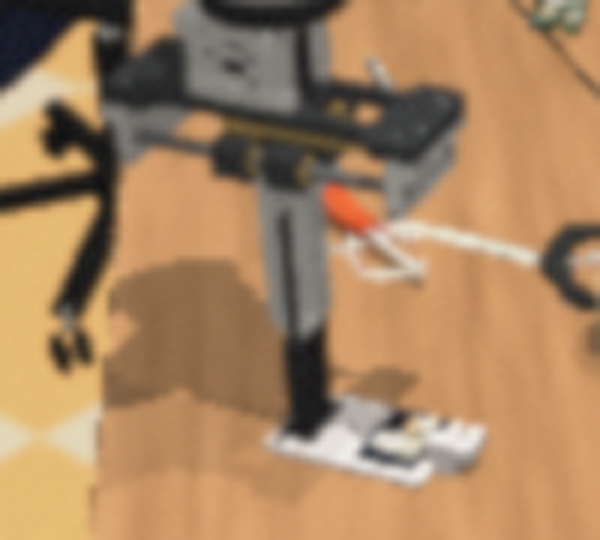

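```bash
python3 -m creep '[{"slide":[1,-8,0],"roll":0,"grip":0.4},{"slide":[1,-8,0],"roll":0,"grip":0.4},{"slide":[1,-8,0],"roll":0,"grip":0.4},{"slide":[1,-8,0],"roll":0,"grip":0.4},{"slide":[1,-8,0],"roll":0,"grip":0.4},{"slide":[1,-8,0],"roll":0,"grip":0.4},{"slide":[1,-8,0],"roll":0,"grip":0.4},{"slide":[1,-8,0],"roll":0,"grip":0.4},{"slide":[1,-8,0],"roll":0,"grip":0.4},{"slide":[1,-8,0],"roll":0,"grip":0.4}]'
python3 - <<'E'
from bench import *
import cv2
i=snapshot("wrist")[:,:,::-1];cv2.imwrite("pics/w7z.png",cv2.resize(i[160:300,230:420],None,fx=4,fy=4,interpolation=2))
i=snapshot("side")[:,:,::-1]
cv2.imwrite("pics/s5.png",cv2.resize(i[80:170,230:330],None,fx=6,fy=6,interpolation=2))
print(robot.get_obs()["width"])
E
```

```text
time: 5.85
tool_pos: [0.4241, 0.2634, 0.0418]
ee_rot: [-1.571, 0.0, -0.5]
wrist_force: [1.0, 0.5, -0.6]
width: 0.0562
0.05584190757415253
```

View pics/w7z.png

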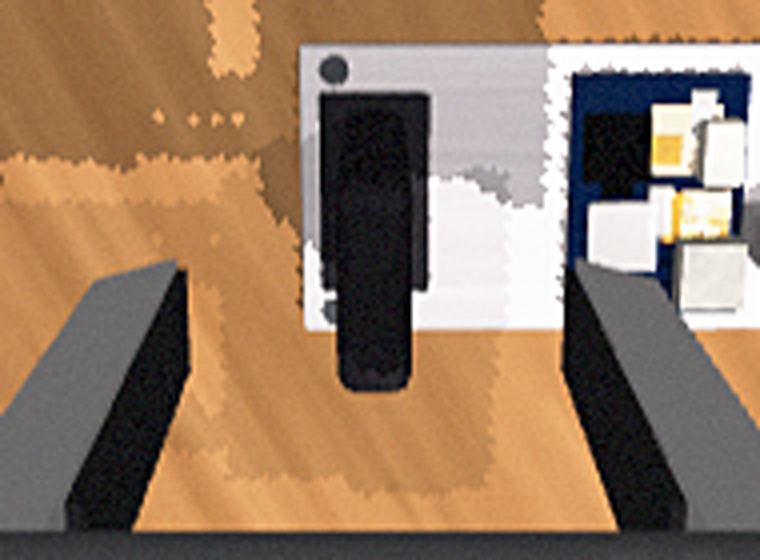

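View pics/s5.png

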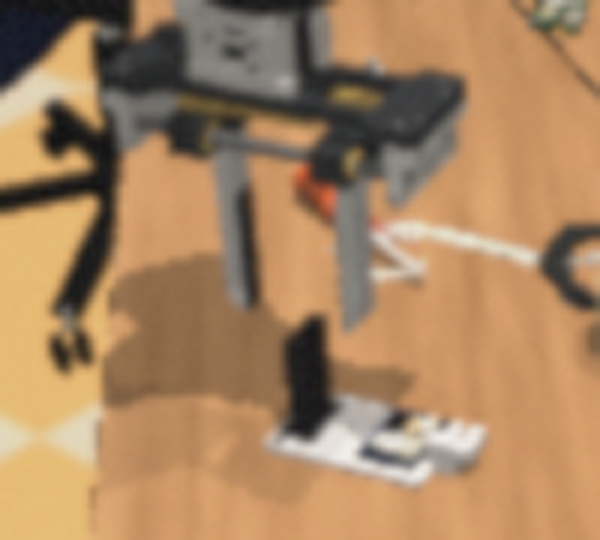

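```bash
python3 -m creep '[{"slide":[1,25,0],"roll":0,"grip":0.4},{"slide":[1,40,0],"roll":0,"grip":0.4},{"slide":[1,40,0],"roll":0,"grip":0.4},{"slide":[1,40,0],"roll":0,"grip":0.7},{"slide":[1,40,0],"roll":0,"grip":1},{"slide":[1,40,0],"roll":0,"grip":1},{"slide":[1,40,0],"roll":0,"grip":1},{"slide":[1,40,0],"roll":0,"grip":1},{"slide":[1,40,0],"roll":0,"grip":1},{"slide":[1,40,0],"roll":0,"grip":1},{"slide":[1,40,0],"roll":0,"grip":1},{"slide":[1,40,0],"roll":0,"grip":1},{"slide":[1,40,0],"roll":0,"grip":1},{"slide":[1,40,0],"roll":0,"grip":1}]'
python3 - <<'E'
from bench import *
import cv2
i=snapshot("wrist")[:,:,::-1];cv2.imwrite("pics/w8z.png",cv2.resize(i[160:300,230:420],None,fx=4,fy=4,interpolation=2))
i=snapshot("side")[:,:,::-1]
cv2.imwrite("pics/s6.png",cv2.resize(i[80:170,230:330],None,fx=6,fy=6,interpolation=2))
print(robot.get_obs()["width"])
E
```

```text
time: 7.12
tool_pos: [0.4248, 0.2634, 0.0022]
ee_rot: [-1.57, 0.001, -0.5]
wrist_force: [-2.7, 2.1, 4.5]
width: 0.0117
0.01135174605354235
```

View pics/s6.png

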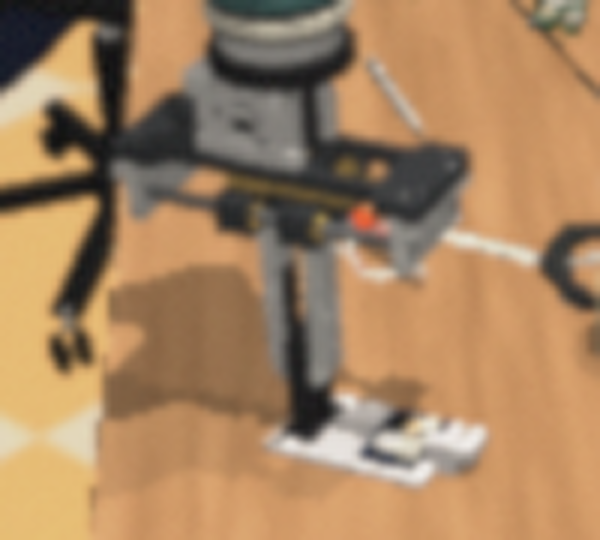

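View pics/w8z.png

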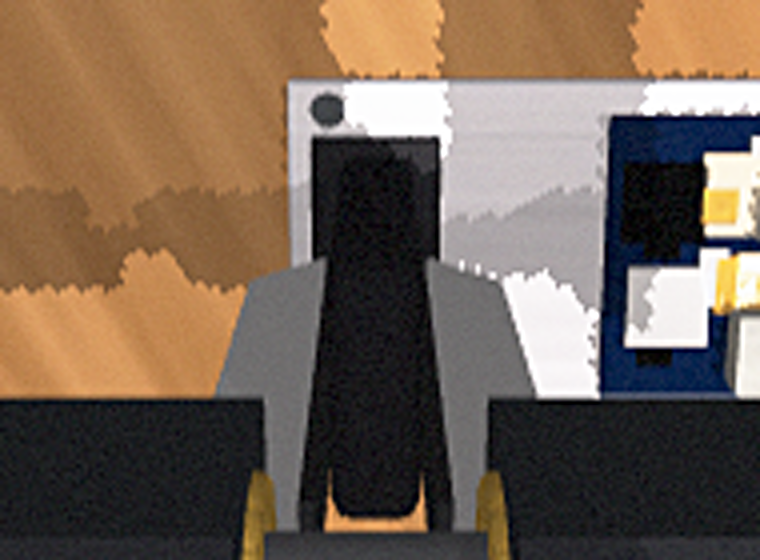

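```bash
python3 -m creep '[{"slide":[0,-15,0],"roll":0,"grip":1},{"slide":[0,-35,0],"roll":0,"grip":1},{"slide":[0,-55,0],"roll":0,"grip":1},{"slide":[12,-65,-18],"roll":-2,"grip":1},{"slide":[28,-65,-42],"roll":-4,"grip":1},{"slide":[46,-65,-68],"roll":-7,"grip":1},{"slide":[64,-65,-95],"roll":-10,"grip":1},{"slide":[82,-65,-121],"roll":-13,"grip":1},{"slide":[100,-65,-148],"roll":-16,"grip":1},{"slide":[118,-65,-174],"roll":-19,"grip":1},{"slide":[136,-65,-201],"roll":-22,"grip":1},{"slide":[154,-65,-227],"roll":-25,"grip":1},{"slide":[172,-65,-254],"roll":-28,"grip":1},{"slide":[187,-65,-276],"roll":-30,"grip":1},{"slide":[197,-65,-290],"roll":-31.7,"grip":1},{"slide":[201,-65,-297],"roll":-31.7,"grip":1},{"slide":[201,-65,-297],"roll":-31.7,"grip":1},{"slide":[201,-65,-297],"roll":-31.7,"grip":1}]'
python3 - <<'E'
from bench import *
import cv2,pickle
c=camera_info("wrist");pickle.dump(c,open("c9.pkl","wb"))
i=snapshot("wrist")[:,:,::-1];cv2.imwrite("pics/w9.png",i)
i=snapshot("side")[:,:,::-1]
cv2.imwrite("pics/s7.png",cv2.resize(i[120:260,250:400],None,fx=4,fy=4,interpolation=2))
print(robot.get_obs()["width"])
E
```

```text
time: 8.72
tool_pos: [0.4584, -0.0938, 0.0659]
ee_rot: [-1.57, 0.002, 0.052]
wrist_force: [0.2, 0.7, -3.5]
width: 0.0119
0.011550291070751013
```

View pics/s7.png

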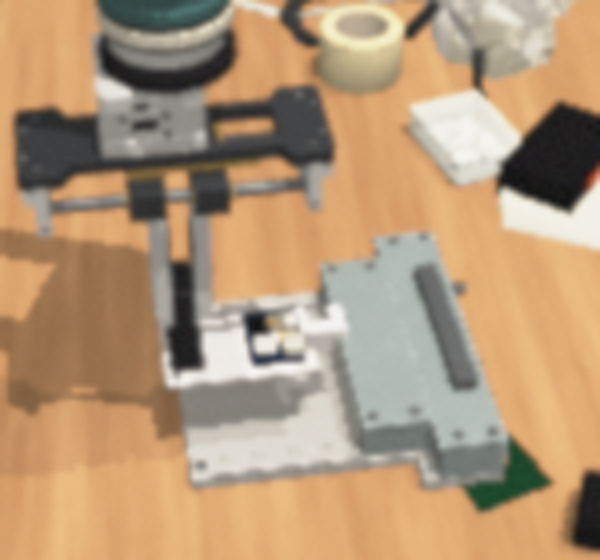

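View pics/w9.png

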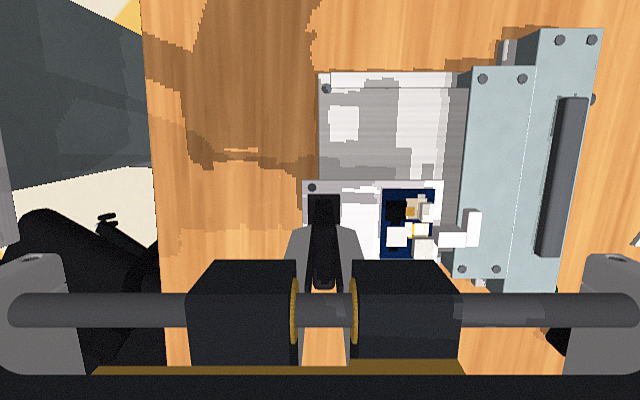

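Run:
```python
import cv2
i=cv2.imread("pics/w9.png");cv2.imwrite("pics/w9z.png",cv2.resize(i[20:300,295:610],None,fx=2.5,fy=2.1,interpolation=2))
```

```text
(no output)
```

View pics/w9z.png

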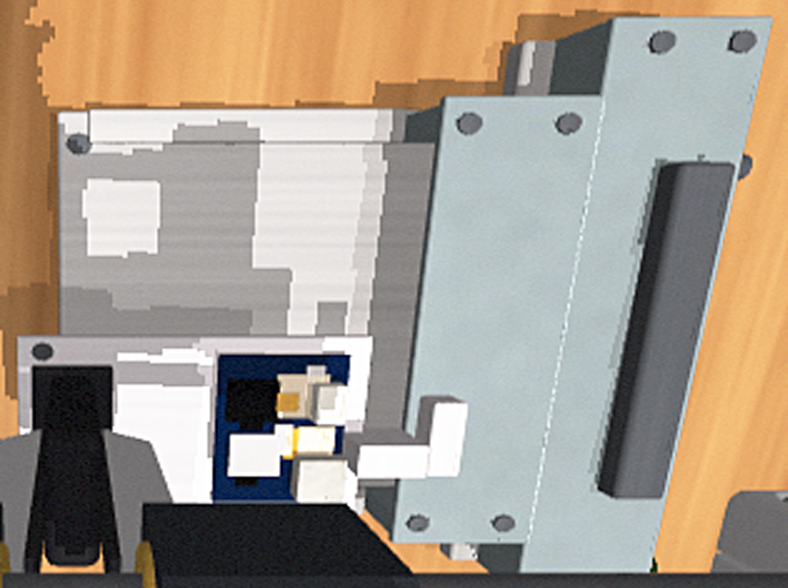

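Run:
```python
from h import *
import pickle
c=pickle.load(open("c9.pkl","rb"))
np.set_printoptions(precision=4,suppress=True)
def g(u,v,z): return px("wrist",295+u/2.5,20+v/2.1,z,c)
def yaw(a,b,o):
    d=b-a;print(a,b,np.degrees(np.arctan2(d[1],d[0]))-o,np.linalg.norm(d))
yaw(g(393,541,.04),g(443,97,.04),90)
yaw(g(418,523,.04),g(469,123,.04),90)
yaw(g(503,523,.04),g(568,123,.04),90)
yaw(g(91,143,.014),g(434,143,.014),0)
yaw(g(60,335,.012),g(58,113,.012),90)
print("carrier")
yaw(g(18,337,.0687),g(371,336,.0687),0)
yaw(g(457,475,.0825),g(466,403,.0825),90)
print(c["cam_to_world"][:3,3])
```

```text
[ 0.5668 -0.1442] [0.5569 0.0181] 3.4912062668898756 0.16263826247229493
[ 0.5739 -0.1362] [0.5656 0.0103] 3.2210589141854626 0.14675983787119343
[ 0.6017 -0.1347] [0.5937 0.0118] 3.111541603201303 0.14674800165066518
[0.4593 0.0011] [0.5679 0.0067] 2.9855623413678294 0.10870864565855398
[ 0.4531 -0.0731] [0.4483 0.0114] 3.2279048930398204 0.08465329388582507
carrier
[ 0.4422 -0.0645] [ 0.5369 -0.0592] 3.1916616214321425 0.09486692747843921
[ 0.5604 -0.0999] [ 0.5588 -0.0764] 3.8914342392662604 0.023502596689456045
[ 0.4546 -0.0267  0.2784]
```

```bash
python3 -m creep '[{"slide":[-6,0,0],"roll":0,"grip":1},{"slide":[-6,20,0],"roll":0,"grip":1},{"slide":[-6,40,0],"roll":0,"grip":1},{"slide":[-6,50,0],"roll":0,"grip":1},{"slide":[-6,52,0],"roll":0,"grip":1},{"slide":[-6,52,0],"roll":0,"grip":1},{"slide":[-6,52,0],"roll":0,"grip":1}]'
python3 - <<'E'
from bench import *
import cv2
print(robot.get_obs())
i=snapshot("side")[:,:,::-1]
cv2.imwrite("pics/s8.png",cv2.resize(i[120:260,250:400],None,fx=4,fy=4,interpolation=2))
E
```

```text
time: 9.4
tool_pos: [0.4537, -0.0944, 0.0157]
ee_rot: [-1.571, -0.001, 0.054]
wrist_force: [-0.0, -0.9, -2.9]
width: 0.0117
{'time': 9.4, 'joint_positions': array([-3.27453302e-01, -1.89976661e-02,  1.79952211e+00, -1.22525346e-04,
        1.35958340e+00, -3.81211446e-01]), 'qvel': array([-0.00443383, -0.00675987, -0.01799721, -0.00040613, -0.00300373,
        0.00073049]), 'joint_torque': array([ 5.86054288e-02, -2.79110831e+01, -2.85782665e+01,  9.14074341e-02,
        2.07031856e-02, -8.62736470e-04]), 'tool_pos': array([ 0.45367405, -0.09437709,  0.01573563]), 'ee_rot': array([-1.57145998e+00, -1.33363591e-03,  5.37841845e-02]), 'wrist_force': array([-0.0053012 , -0.89116973, -2.86212369]), 'wrist_torque': array([-0.03073662, -0.0331084 , -0.05126777]), 'width': 0.011689291844036243}
```

View pics/s8.png

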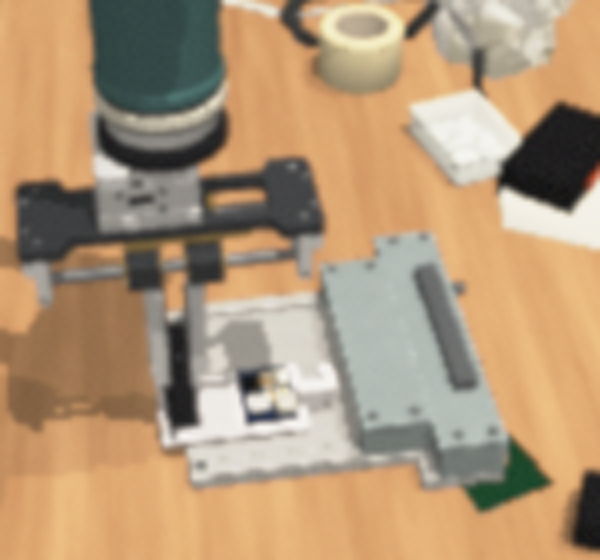

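```bash
python3 -m creep '[{"slide":[0,2,0],"roll":0,"grip":1},{"slide":[0,3.5,0],"roll":0,"grip":1},{"slide":[0,3.5,0],"roll":0,"grip":1},{"slide":[0,3.5,0],"roll":0,"grip":1}]'
```

```text
time: 9.78
tool_pos: [0.4539, -0.0948, 0.0122]
ee_rot: [-1.572, -0.002, 0.053]
wrist_force: [0.5, -0.0, -0.4]
width: 0.0118
```

```bash
python3 -m creep '[{"slide":[10,0,0],"roll":0,"grip":1},{"slide":[22,0,0],"roll":0,"grip":1},{"slide":[34,0,0],"roll":0,"grip":1},{"slide":[44,0,0],"roll":0,"grip":1},{"slide":[46,0,0],"roll":0,"grip":1},{"slide":[48,0,0],"roll":0,"grip":1},{"slide":[48,0,0],"roll":0,"grip":1}]'
python3 -m creep '[{"slide":[2,0,0],"roll":0,"grip":1},{"slide":[4,0,0],"roll":0,"grip":1},{"slide":[5,0,0],"roll":0,"grip":1},{"slide":[5,0,0],"roll":0,"grip":1}]'
```

```text
time: 10.37
tool_pos: [0.501, -0.0922, 0.0123]
ee_rot: [-1.571, 0.001, 0.053]
wrist_force: [-3.6, -0.7, 5.2]
width: 0.0115
time: 10.7
tool_pos: [0.5055, -0.0919, 0.0123]
ee_rot: [-1.571, 0.001, 0.053]
wrist_force: [-5.3, -0.3, 5.8]
width: 0.0118
```

```bash
python3 -m creep '[{"slide":[0,-0.6,0],"roll":0,"grip":1},{"slide":[1,-0.6,0],"roll":0,"grip":1},{"slide":[2,-0.6,0],"roll":0,"grip":1},{"slide":[2,-0.6,0],"roll":0,"grip":1}]'
python3 -m creep '[{"slide":[1,0,0],"roll":0,"grip":1},{"slide":[2,0,0],"roll":0,"grip":1},{"slide":[2,0,0],"roll":0,"grip":1}]'
```

```text
time: 11.03
tool_pos: [0.5066, -0.0917, 0.0123]
ee_rot: [-1.571, 0.003, 0.053]
wrist_force: [-8.0, -1.2, 6.4]
width: 0.0119
time: 11.28
tool_pos: [0.5064, -0.0917, 0.0123]
ee_rot: [-1.571, 0.008, 0.053]
wrist_force: [-14.4, -0.6, 11.1]
width: 0.0117
```

```bash
python3 -m creep '[{"slide":[-1,-0.6,0],"roll":0,"grip":1},{"slide":[-1,-0.6,1],"roll":0,"grip":1},{"slide":[-1,-0.6,2],"roll":0,"grip":1},{"slide":[-1,-0.6,3],"roll":0,"grip":1},{"slide":[-1,-0.6,4],"roll":0,"grip":1},{"slide":[-1,-0.6,5],"roll":0,"grip":1},{"slide":[-1,-0.6,6],"roll":0,"grip":1}]'
python3 -m creep '[{"slide":[0,0,1],"roll":0,"grip":1},{"slide":[0,0,2],"roll":0,"grip":1},{"slide":[0,0,3],"roll":0,"grip":1},{"slide":[0,0,4],"roll":0,"grip":1},{"slide":[0,0,5],"roll":0,"grip":1}]'
```

```text
time: 11.87
tool_pos: [0.5063, -0.0888, 0.0127]
ee_rot: [-1.577, 0.005, 0.051]
wrist_force: [-9.1, -7.6, 6.4]
width: 0.0117
time: 12.28
tool_pos: [0.5058, -0.0846, 0.0127]
ee_rot: [-1.578, 0.006, 0.051]
wrist_force: [-9.1, -9.1, 5.9]
width: 0.0128
```

```bash
python3 -m creep '[{"slide":[-0.5,-0.8,0],"roll":0,"grip":1},{"slide":[-0.5,-0.8,1],"roll":0,"grip":1},{"slide":[-0.5,-0.8,2],"roll":0,"grip":1},{"slide":[-0.5,-0.8,3],"roll":0,"grip":1},{"slide":[-0.5,-0.8,4],"roll":0,"grip":1},{"slide":[-0.5,-0.8,5],"roll":0,"grip":1}]'
python3 - <<'E'
from bench import *
import cv2,pickle
c=camera_info("wrist");pickle.dump(c,open("c10.pkl","wb"))
i=snapshot("wrist")[:,:,::-1];cv2.imwrite("pics/w10.png",i)
E
```

```text
time: 12.78
tool_pos: [0.506, -0.0779, 0.0126]
ee_rot: [-1.575, 0.004, 0.051]
wrist_force: [-5.6, -5.7, 0.8]
width: 0.0121
```

View pics/w10.png

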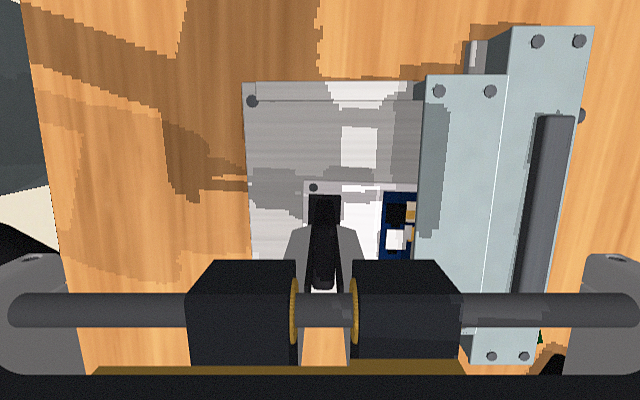

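```bash
python3 -m creep '[{"slide":[0,-0.2,1],"roll":0,"grip":1},{"slide":[0,-0.2,2],"roll":0,"grip":1},{"slide":[0,-0.2,3],"roll":0,"grip":1},{"slide":[0,-0.2,4],"roll":0,"grip":1},{"slide":[0,-0.2,5],"roll":0,"grip":1},{"slide":[0,-0.2,5],"roll":0,"grip":1}]'
python3 -m creep '[{"slide":[0,0,1],"roll":0,"grip":1},{"slide":[0,0,2],"roll":0,"grip":1},{"slide":[0,0,3],"roll":0,"grip":1},{"slide":[0,0,4],"roll":0,"grip":1},{"slide":[0,0,5],"roll":0,"grip":1},{"slide":[0,0,5],"roll":0,"grip":1}]'
```

```text
time: 13.33
tool_pos: [0.5059, -0.0724, 0.0126]
ee_rot: [-1.574, 0.004, 0.052]
wrist_force: [-5.1, -5.6, 0.2]
width: 0.0119
time: 13.83
tool_pos: [0.5057, -0.0672, 0.0126]
ee_rot: [-1.574, 0.003, 0.052]
wrist_force: [-4.6, -4.4, 0.4]
width: 0.012
```

```bash
python3 -m creep '[{"slide":[0.4,0,1],"roll":0,"grip":1},{"slide":[0.4,0,2],"roll":0,"grip":1},{"slide":[0.4,0,3],"roll":0,"grip":1},{"slide":[0.4,0,4],"roll":0,"grip":1},{"slide":[0.4,0,5],"roll":0,"grip":1},{"slide":[0.4,0,5],"roll":0,"grip":1}]'
python3 -m creep '[{"slide":[0,0,1],"roll":0,"grip":1},{"slide":[0,0,2],"roll":0,"grip":1},{"slide":[0,0,3],"roll":0,"grip":1},{"slide":[0,0,4],"roll":0,"grip":1},{"slide":[0,0,5],"roll":0,"grip":1},{"slide":[0,0,5],"roll":0,"grip":1}]'
```

```text
time: 14.33
tool_pos: [0.507, -0.061, 0.0128]
ee_rot: [-1.572, 0.001, 0.053]
wrist_force: [0.2, -3.4, -4.2]
width: 0.0118
time: 14.83
tool_pos: [0.5065, -0.0565, 0.0132]
ee_rot: [-1.573, 0.001, 0.052]
wrist_force: [-0.8, -5.6, -4.1]
width: 0.0121
```

```bash
python3 -m creep '[{"slide":[0,0,-1.5],"roll":0,"grip":1},{"slide":[1,0,-2],"roll":0,"grip":1},{"slide":[2,0,-2],"roll":0,"grip":1},{"slide":[4,0,-2],"roll":0,"grip":1},{"slide":[4,0,-2],"roll":0,"grip":1}]'
```

```text
time: 15.25
tool_pos: [0.51, -0.0583, 0.0131]
ee_rot: [-1.573, 0.003, 0.053]
wrist_force: [-2.8, -5.9, -3.2]
width: 0.0119
```

```bash
python3 -m creep '[{"slide":[1,0,-1.5],"roll":0,"grip":1},{"slide":[2,0,-1.5],"roll":0,"grip":1},{"slide":[4,0,-1.5],"roll":0,"grip":1},{"slide":[6,0,-1.5],"roll":0,"grip":1},{"slide":[6,0,-1.5],"roll":0,"grip":1}]'
```

```text
time: 15.67
tool_pos: [0.5165, -0.0591, 0.0133]
ee_rot: [-1.572, 0.002, 0.053]
wrist_force: [-3.0, -4.5, -4.0]
width: 0.0118
```

```bash
python3 -m creep '[{"slide":[2,0.3,-0.8],"roll":0,"grip":1},{"slide":[4,0.3,-0.8],"roll":0,"grip":1},{"slide":[6,0.3,-0.8],"roll":0,"grip":1},{"slide":[8,0.3,-0.8],"roll":0,"grip":1},{"slide":[8,0.3,-0.8],"roll":0,"grip":1}]'
python3 -m creep '[{"slide":[1,0,0],"roll":0,"grip":1},{"slide":[2,0,0],"roll":0,"grip":1},{"slide":[3,0,0],"roll":0,"grip":1},{"slide":[3,0,0],"roll":0,"grip":1}]'
```

```text
time: 16.08
tool_pos: [0.5258, -0.0576, 0.0135]
ee_rot: [-1.569, -0.001, 0.054]
wrist_force: [0.8, 0.0, -2.7]
width: 0.0122
time: 16.42
tool_pos: [0.5259, -0.058, 0.0131]
ee_rot: [-1.569, 0.005, 0.054]
wrist_force: [-6.5, 0.7, 1.5]
width: 0.0119
```

```bash
python3 -m creep '[{"slide":[-3,0,0],"roll":0,"grip":1},{"slide":[-3,-0.3,2],"roll":0,"grip":1},{"slide":[-3,-0.3,4],"roll":0,"grip":1},{"slide":[-3,-0.3,6],"roll":0,"grip":1},{"slide":[-3,-0.3,8],"roll":0,"grip":1},{"slide":[-3,-0.3,10],"roll":0,"grip":1},{"slide":[-3,-0.3,10],"roll":0,"grip":1}]'
python3 -m creep '[{"slide":[0,0,2],"roll":0,"grip":1},{"slide":[0,0,4],"roll":0,"grip":1},{"slide":[0,0,6],"roll":0,"grip":1},{"slide":[0,0,6],"roll":0,"grip":1},{"slide":[0,0,6],"roll":0,"grip":1}]'
```

```text
time: 17.0
tool_pos: [0.5249, -0.0483, 0.0137]
ee_rot: [-1.571, -0.001, 0.054]
wrist_force: [0.6, 0.6, -3.5]
width: 0.0119
time: 17.42
tool_pos: [0.5244, -0.045, 0.0138]
ee_rot: [-1.575, -0.0, 0.052]
wrist_force: [-0.3, -5.9, -2.7]
width: 0.0121
```

```bash
python3 -m creep '[{"slide":[0,0,1],"roll":0,"grip":1},{"slide":[0,0,2],"roll":0,"grip":1},{"slide":[0,0,2],"roll":0,"grip":1}]'
python3 -m creep '[{"slide":[0,0,1],"roll":0,"grip":1},{"slide":[0,0,2],"roll":0,"grip":1},{"slide":[0,0,2],"roll":0,"grip":1}]'
```

```text
time: 17.67
tool_pos: [0.5242, -0.0439, 0.0139]
ee_rot: [-1.577, 0.0, 0.052]
wrist_force: [-0.5, -6.6, -2.4]
width: 0.0118
time: 17.92
tool_pos: [0.5238, -0.0426, 0.014]
ee_rot: [-1.578, 0.001, 0.051]
wrist_force: [-2.9, -9.7, -1.8]
width: 0.0121
```

```bash
python3 -m creep '[{"slide":[0,0,2],"roll":0,"grip":1},{"slide":[0,0,3],"roll":0,"grip":1},{"slide":[0,0,3],"roll":0,"grip":1},{"slide":[0,0,3],"roll":0,"grip":1}]'
python3 - <<'E'
from bench import *
import cv2,pickle
c=camera_info("wrist");pickle.dump(c,open("c11.pkl","wb"))
i=snapshot("wrist")[:,:,::-1];cv2.imwrite("pics/w11z.png",cv2.resize(i[60:300,220:540],None,fx=2.5,fy=2.5,interpolation=2))
i=snapshot("side")[:,:,::-1]
cv2.imwrite("pics/s11.png",cv2.resize(i[120:260,250:400],None,fx=4,fy=4,interpolation=2))
E
```

```text
time: 18.25
tool_pos: [0.523, -0.0401, 0.014]
ee_rot: [-1.578, 0.002, 0.051]
wrist_force: [-2.9, -9.8, -0.7]
width: 0.0125
```

View pics/w11z.png

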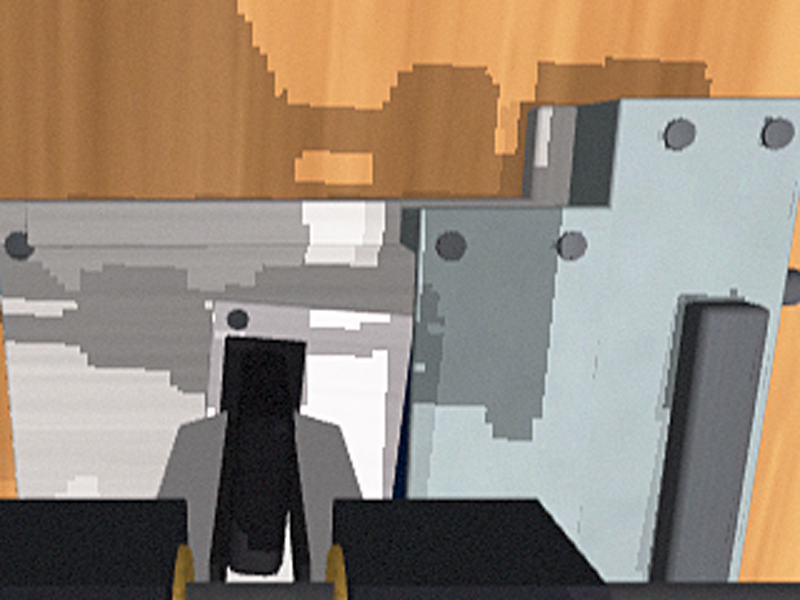

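View pics/s11.png

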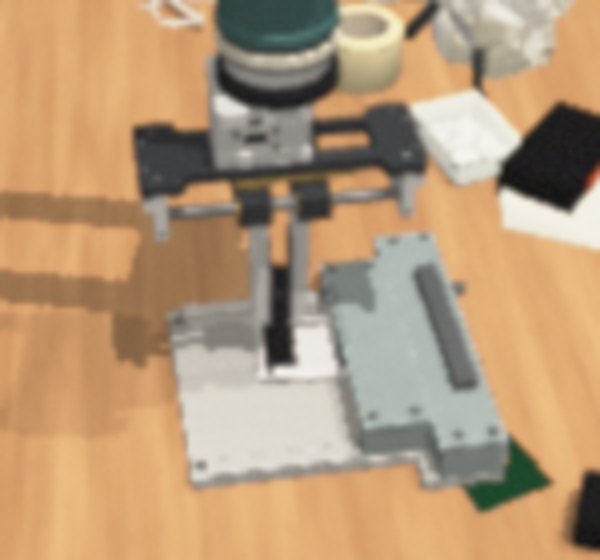

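Run:
```python
from h import *
import pickle
c=pickle.load(open("c11.pkl","rb"))
np.set_printoptions(precision=4,suppress=True)
O=np.array([.608,-.061]);t=.055;R=np.array([[np.cos(t),np.sin(t)],[-np.sin(t),np.cos(t)]])
def g(u,v,z): return px("wrist",220+u/2.5,60+v/2.5,z,c)
a,b=g(214,300,.0155),g(411,316,.0155)
d=b-a;y=np.arctan2(d[1],d[0]);print(a,b,np.degrees(y),np.degrees(y-t),np.linalg.norm(d))
k1,k2=g(28,243,.014),g(414,246,.014);e=k2-k1;print("kerb",k1,k2,np.degrees(np.arctan2(e[1],e[0])),R@(k1-O),R@(k2-O))
ux=np.array([np.cos(y),np.sin(y)]);uy=np.array([-ux[1],ux[0]])
ctr=a+.048*ux-.030*uy;print("ctr dock",R@(ctr-O),"tip",R@(ctr+.069*ux-O))
h=[g(450,246,.04),g(571,246,.04)];print([R@(q-O) for q in h])
```

```text
[ 0.509  -0.0104] [ 0.5626 -0.0121] -1.7700004640916485 -4.921268337311177 0.05359267345934646
kerb [0.4587 0.0022] [0.5619 0.0067] 2.4969756240228334 [-0.1456  0.0713] [-0.0424  0.0701]
ctr dock [-0.0508  0.0219] tip [0.018 0.016]
[array([-0.039 ,  0.0731]), array([-0.0106,  0.073 ])]
```

Run:
```python
import cv2
i=cv2.imread("pics/w10.png");cv2.imwrite("pics/w10z.png",cv2.resize(i[60:300,220:540],None,fx=2.5,fy=2.5,interpolation=2))
```

```text
(no output)
```

View pics/w10z.png

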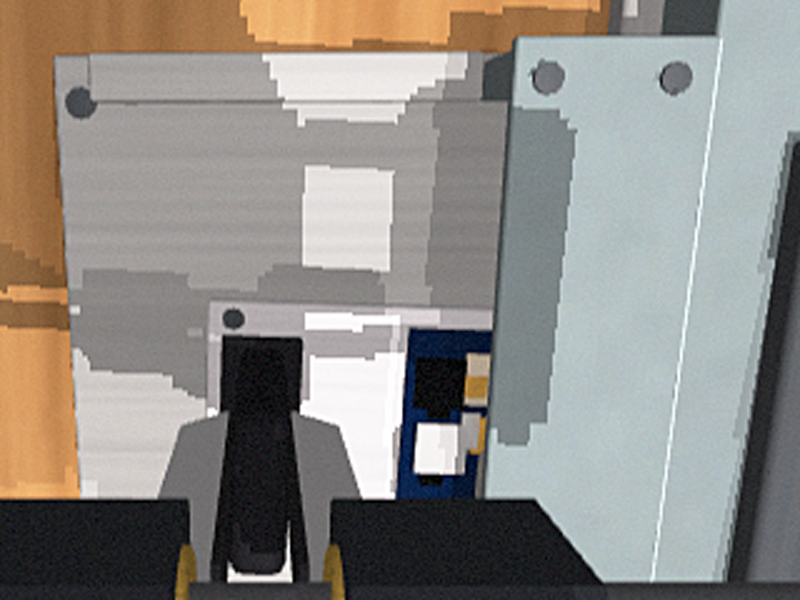

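```bash
python3 -m creep '[{"slide":[-0.5,0,-2],"roll":-1,"grip":1},{"slide":[-0.5,0,-3],"roll":-2,"grip":1},{"slide":[-0.5,0,-3],"roll":-3,"grip":1},{"slide":[-0.5,0,-3],"roll":-3,"grip":1},{"slide":[-0.5,0,-3],"roll":-3,"grip":1}]'
python3 - <<'E'
from bench import *
import cv2,pickle
print(robot.get_obs()["wrist_torque"])
c=camera_info("wrist");pickle.dump(c,open("c12.pkl","wb"))
i=snapshot("wrist")[:,:,::-1];cv2.imwrite("pics/w12z.png",cv2.resize(i[60:300,220:540],None,fx=2.5,fy=2.5,interpolation=2))
E
```

```text
time: 18.77
tool_pos: [0.523, -0.0421, 0.0139]
ee_rot: [-1.576, 0.002, 0.103]
wrist_force: [-3.0, -8.1, -1.5]
width: 0.0131
[-1.60478445  0.32411928 -0.57183436]
```

View pics/w12z.png

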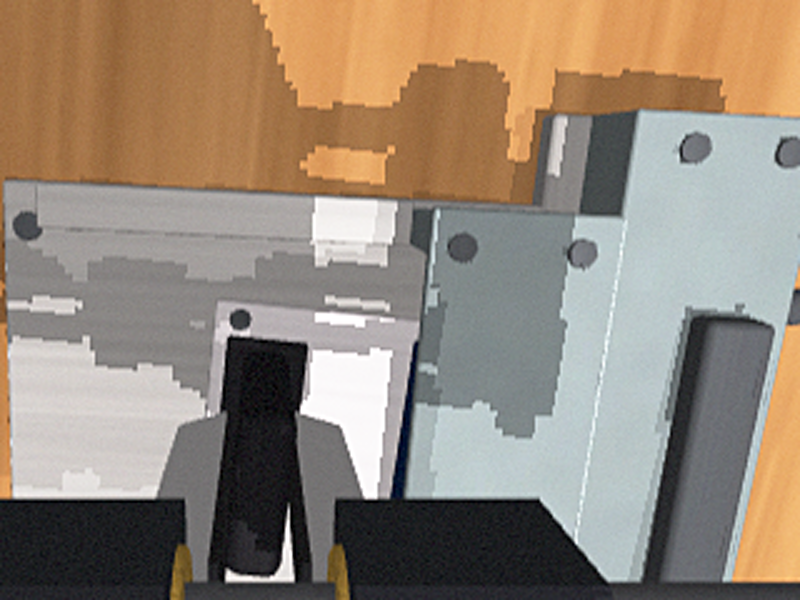

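```bash
cat > tip.py <<'E'
from h import *
import pickle,sys
def go(f,A,B,K=None):
    c=pickle.load(open(f,"rb"));np.set_printoptions(precision=4,suppress=True)
    O=np.array([.608,-.061]);t=.055;R=np.array([[np.cos(t),np.sin(t)],[-np.sin(t),np.cos(t)]])
    g=lambda u,v,z: px("wrist",220+u/2.5,60+v/2.5,z,c)
    a,b=g(*A,.0155),g(*B,.0155);d=b-a;y=np.arctan2(d[1],d[0])
    if K: 
        e=g(*K[1],.014)-g(*K[0],.014);print("kerb yaw",np.degrees(np.arctan2(*e[::-1])),R@(g(*K[0],.014)-O),R@(g(*K[1],.014)-O))
    ux=np.array([np.cos(y),np.sin(y)]);uy=np.array([-ux[1],ux[0]]);ctr=a+.048*ux-.030*uy
    print("yaw rel",np.degrees(y-t),"ctr",R@(ctr-O),"tip",R@(ctr+.069*ux-O))
E
python3 -c "
from tip import *
go('c11.pkl',(214,300),(411,316),((28,243),(414,246)))
go('c12.pkl',(217,301),(418,320),((38,228),(420,247)))"
```

```text
kerb yaw 2.4969756240228334 [-0.1456  0.0713] [-0.0424  0.0701]
yaw rel -4.921268337311177 ctr [-0.0508  0.0219] tip [0.018 0.016]
kerb yaw 3.103094419941559 [-0.1453  0.0702] [-0.0433  0.0701]
yaw rel -2.695204753081566 ctr [-0.0504  0.0208] tip [0.0185 0.0176]
```

```bash
python3 -m creep '[{"slide":[0,0,-1],"roll":-1.5,"grip":1},{"slide":[0,0,-1],"roll":-3,"grip":1},{"slide":[0,0,-1],"roll":-3,"grip":1},{"slide":[0,0,-1],"roll":-3,"grip":1}]'
python3 - <<'E'
from bench import *
import cv2,pickle
print(robot.get_obs()["wrist_torque"])
c=camera_info("wrist");pickle.dump(c,open("c13.pkl","wb"))
i=snapshot("wrist")[:,:,::-1];cv2.imwrite("pics/w13z.png",cv2.resize(i[60:300,220:540],None,fx=2.5,fy=2.5,interpolation=2))
E
```

```text
time: 19.15
tool_pos: [0.523, -0.0431, 0.0139]
ee_rot: [-1.576, 0.002, 0.156]
wrist_force: [-2.3, -7.6, -1.3]
width: 0.0134
[-1.6628683   0.37358188 -0.67301281]
```

View pics/w13z.png

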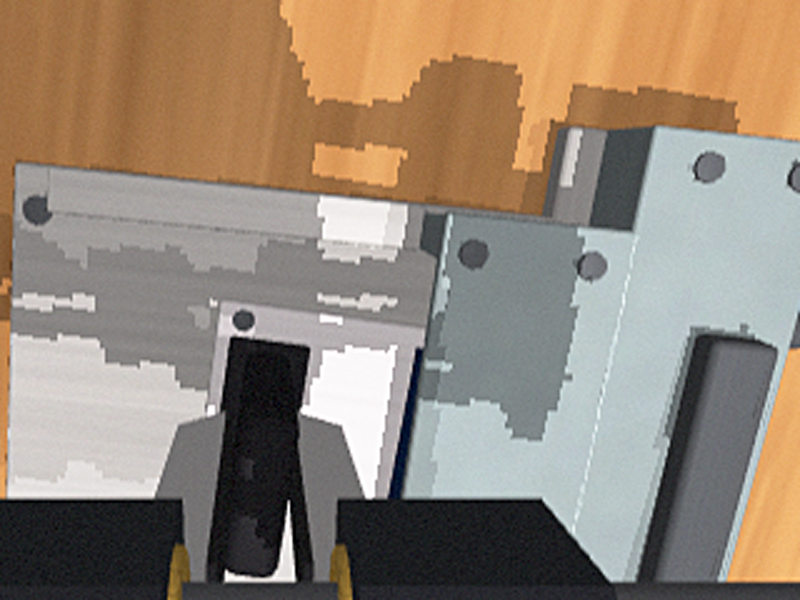

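```bash
python3 -c "
from tip import *
go('c13.pkl',(221,301),(424,327),((50,212),(434,253)))"
```

```text
kerb yaw 2.881222343353221 [-0.1447  0.0704] [-0.0419  0.0699]
yaw rel -1.6195349924793931 ctr [-0.0504  0.0201] tip [0.0186 0.0181]
```

```bash
python3 -m creep '[{"slide":[0.5,0,1.5],"roll":0,"grip":1},{"slide":[0.5,0,3],"roll":-1,"grip":1},{"slide":[0.5,0,3],"roll":-1,"grip":1},{"slide":[0.5,0,3],"roll":-1,"grip":1}]'
python3 -m creep '[{"slide":[0,0,-2],"roll":0,"grip":1},{"slide":[0,0,-4],"roll":0,"grip":1},{"slide":[0,0,-4],"roll":0,"grip":1},{"slide":[0,0,-4],"roll":0,"grip":1}]'
python3 - <<'E'
from bench import *
import cv2,pickle
print(robot.get_obs()["wrist_torque"])
c=camera_info("wrist");pickle.dump(c,open("c14.pkl","wb"))
i=snapshot("wrist")[:,:,::-1];cv2.imwrite("pics/w14z.png",cv2.resize(i[60:300,220:540],None,fx=2.5,fy=2.5,interpolation=2))
E
```

```text
time: 19.53
tool_pos: [0.523, -0.0403, 0.0139]
ee_rot: [-1.577, 0.002, 0.173]
wrist_force: [-3.6, -8.1, -1.5]
width: 0.0142
time: 19.87
tool_pos: [0.5234, -0.0432, 0.0137]
ee_rot: [-1.575, 0.003, 0.173]
wrist_force: [-3.2, -6.2, -0.8]
width: 0.0135
[-1.27788388  0.44974861 -0.50957621]
```

View pics/w14z.png

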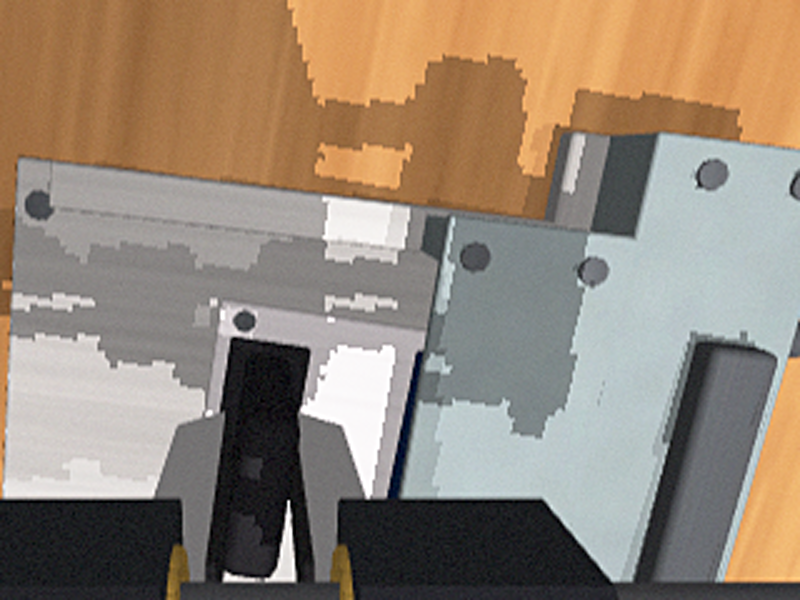

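```bash
python3 -c "
from tip import *
go('c14.pkl',(221,302),(424,329),((50,207),(434,252)))"
python3 -m creep '[{"slide":[-0.5,0,-1],"roll":0,"grip":1},{"slide":[-0.5,0,-2],"roll":0,"grip":1},{"slide":[-0.5,0,-2],"roll":0,"grip":1}]'
```

```text
kerb yaw 3.326789791159248 [-0.1452  0.0705] [-0.0424  0.0708]
yaw rel -0.873421112628898 ctr [-0.05    0.0201] tip [0.019 0.019]
time: 20.17
tool_pos: [0.5235, -0.0448, 0.0137]
ee_rot: [-1.574, 0.002, 0.174]
wrist_force: [-2.7, -4.3, -1.0]
width: 0.0133
```

Now release, partially first, then fully up.

```bash
python3 -m creep '[{"slide":[0,0,-1.5],"roll":0,"grip":1},{"slide":[0,0,-2],"roll":0,"grip":0.6},{"slide":[0,0,-2],"roll":0,"grip":0.6},{"slide":[0,0,-2],"roll":0,"grip":0.6},{"slide":[0,0,-2],"roll":0,"grip":0.6},{"slide":[0,0,-2],"roll":0,"grip":0.6},{"slide":[0,0,-2],"roll":0,"grip":0.6}]'
python3 - <<'E'
from bench import *
import cv2,pickle
c=camera_info("wrist");pickle.dump(c,open("c15.pkl","wb"))
i=snapshot("wrist")[:,:,::-1];cv2.imwrite("pics/w15z.png",cv2.resize(i[60:300,220:540],None,fx=2.5,fy=2.5,interpolation=2))
E
```

```text
time: 20.75
tool_pos: [0.5249, -0.0445, 0.0138]
ee_rot: [-1.571, -0.001, 0.176]
wrist_force: [-0.1, -0.7, -0.1]
width: 0.0375
```

View pics/w15z.png

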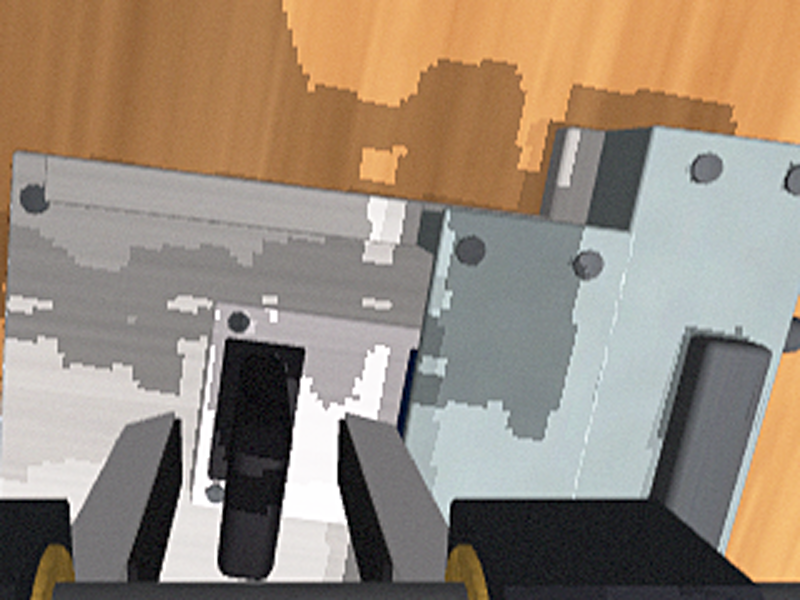

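```bash
python3 -m creep '[{"slide":[0,-15,0],"roll":0,"grip":0.6},{"slide":[0,-40,0],"roll":0,"grip":0.6},{"slide":[0,-80,0],"roll":0,"grip":0.6},{"slide":[0,-100,0],"roll":0,"grip":0.6},{"slide":[0,-100,0],"roll":0,"grip":0.6},{"slide":[0,-100,0],"roll":0,"grip":0.6}]'
python3 - <<'E'
from bench import *
import cv2,pickle
c=camera_info("wrist");pickle.dump(c,open("c16.pkl","wb"))
i=snapshot("wrist")[:,:,::-1];cv2.imwrite("pics/w16z.png",cv2.resize(i[60:300,220:540],None,fx=2.5,fy=2.5,interpolation=2))
cv2.imwrite("pics/s16.png",snapshot("side")[:,:,::-1])
E
```

```text
time: 21.3
tool_pos: [0.5258, -0.0449, 0.1152]
ee_rot: [-1.572, -0.004, 0.176]
wrist_force: [-1.0, -0.2, -0.7]
width: 0.0373
```

View pics/w16z.png

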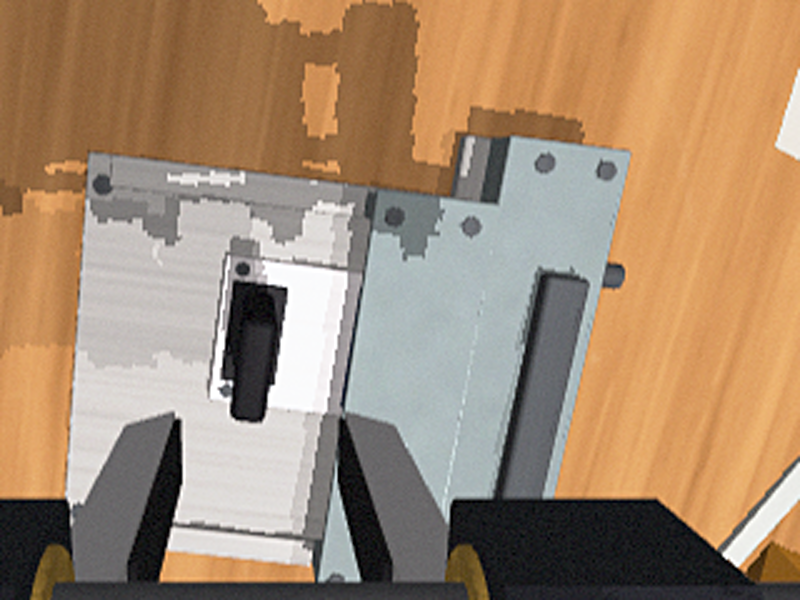

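View pics/s16.png

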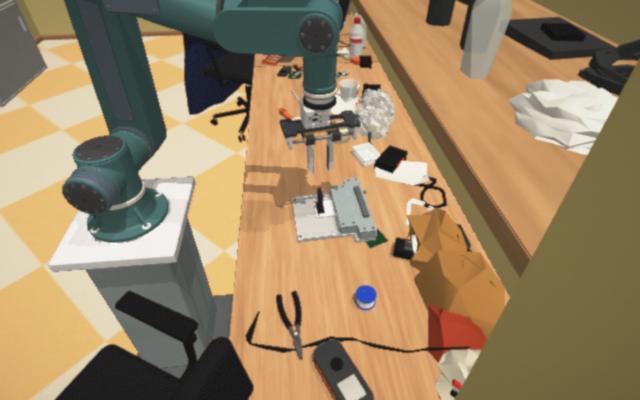

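Run:
```python
from tip import *
go('c16.pkl',(227,254),(360,270),((112,182),(372,212)))
c=pickle.load(open('c16.pkl','rb'));O=np.array([.608,-.061]);t=.055;R=np.array([[np.cos(t),np.sin(t)],[-np.sin(t),np.cos(t)]])
P={n:R@(px("wrist",220+u/2.5,60+v/2.5,.0155,c)-O) for n,u,v in(("RL",227,254),("RR",209,399))}
print(P)
```

```text
kerb yaw 3.5918685754375845 [-0.1447  0.0719] [-0.0427  0.0726]
yaw rel 0.03017812248587443 ctr [-0.0493  0.0197] tip [0.0197 0.0197]
{'RL': array([-0.0973,  0.0496]), 'RR': array([-0.098 , -0.0106])}
```

```bash
python3 -m creep '[{"slide":[-1,0,-1],"roll":6.9,"grip":0.6},{"slide":[-1,40,-1],"roll":6.9,"grip":0.6},{"slide":[-1,75,-1],"roll":6.9,"grip":0.6},{"slide":[-1,100,-1],"roll":6.9,"grip":0.6},{"slide":[-1,100,-1],"roll":6.9,"grip":0.6},{"slide":[-1,100,-1],"roll":6.9,"grip":0.8},{"slide":[-1,100,-1],"roll":6.9,"grip":1},{"slide":[-1,100,-1],"roll":6.9,"grip":1},{"slide":[-1,100,-1],"roll":6.9,"grip":1},{"slide":[-1,100,-1],"roll":6.9,"grip":1},{"slide":[-1,100,-1],"roll":6.9,"grip":1},{"slide":[-1,100,-1],"roll":6.9,"grip":1}]'
python3 -m creep '[{"slide":[0,0,1],"roll":0,"grip":1},{"slide":[0,0,1],"roll":0,"grip":1},{"slide":[0,0,1],"roll":0,"grip":1}]'
python3 -m creep '[{"slide":[0,0,1.5],"roll":0,"grip":1},{"slide":[0,0,1.5],"roll":0,"grip":1},{"slide":[0,0,1.5],"roll":0,"grip":1}]'
```

```text
time: 22.4
tool_pos: [0.5249, -0.0464, 0.0157]
ee_rot: [-1.572, -0.003, 0.055]
wrist_force: [-1.8, -0.5, 5.3]
width: 0.0119
time: 22.65
tool_pos: [0.5249, -0.0465, 0.0157]
ee_rot: [-1.574, -0.003, 0.054]
wrist_force: [-0.6, -2.3, 4.6]
width: 0.0114
time: 22.9
tool_pos: [0.5249, -0.0463, 0.0158]
ee_rot: [-1.576, -0.003, 0.054]
wrist_force: [-2.0, -6.2, 5.6]
width: 0.0117
```

```bash
python3 -m creep '[{"slide":[0,-1,1],"roll":0,"grip":1},{"slide":[0,-1,1],"roll":0,"grip":1},{"slide":[0,-1,1],"roll":0,"grip":1}]'
python3 -m creep '[{"slide":[0,0,-1],"roll":0,"grip":1},{"slide":[0,0,-3],"roll":0,"grip":1},{"slide":[0,0,-3.5],"roll":0,"grip":1},{"slide":[0,0,-3.5],"roll":0,"grip":1}]'
python3 -m creep '[{"slide":[-1,-0.5,0],"roll":0,"grip":1},{"slide":[-3,-0.5,0],"roll":0,"grip":1},{"slide":[-4.5,-0.5,0],"roll":0,"grip":1},{"slide":[-4.5,-0.5,0],"roll":0,"grip":1}]'
```

```text
time: 23.15
tool_pos: [0.5248, -0.0454, 0.0159]
ee_rot: [-1.576, -0.003, 0.054]
wrist_force: [0.7, -6.2, 1.5]
width: 0.012
time: 23.48
tool_pos: [0.5247, -0.046, 0.0157]
ee_rot: [-1.571, -0.002, 0.055]
wrist_force: [-0.6, -0.8, 5.5]
width: 0.012
time: 23.82
tool_pos: [0.5212, -0.0466, 0.0158]
ee_rot: [-1.572, -0.005, 0.055]
wrist_force: [5.3, -2.0, -0.7]
width: 0.0117
```

```bash
python3 -m creep '[{"slide":[2,0.3,0],"roll":0,"grip":1},{"slide":[4,0.3,0],"roll":0,"grip":1},{"slide":[4,0.3,1.5],"roll":0,"grip":1},{"slide":[4,0.3,3],"roll":0,"grip":1},{"slide":[4,0.3,3],"roll":0,"grip":1}]'
python3 -m creep '[{"slide":[0,0,-2],"roll":0,"grip":1},{"slide":[0,0,-2],"roll":0,"grip":0.6},{"slide":[0,0,-2],"roll":0,"grip":0.6},{"slide":[0,0,-2],"roll":0,"grip":0.6},{"slide":[0,0,-2],"roll":0,"grip":0.6},{"slide":[0,0,-2],"roll":0,"grip":0.6},{"slide":[0,0,-2],"roll":0,"grip":0.6},{"slide":[0,-30,-2],"roll":0,"grip":0.6},{"slide":[0,-70,-2],"roll":0,"grip":0.6},{"slide":[0,-120,-2],"roll":0,"grip":0.6},{"slide":[0,-120,-2],"roll":0,"grip":0.6},{"slide":[0,-120,-2],"roll":0,"grip":0.6},{"slide":[0,-120,-2],"roll":0,"grip":0.6}]'
python3 - <<'E'
from bench import *
import cv2,pickle
c=camera_info("wrist");pickle.dump(c,open("c17.pkl","wb"))
i=snapshot("wrist")[:,:,::-1];cv2.imwrite("pics/w17z.png",cv2.resize(i[60:300,220:540],None,fx=2.5,fy=2.5,interpolation=2))
i=snapshot("side")[:,:,::-1]
cv2.imwrite("pics/s17.png",cv2.resize(i[120:260,250:400],None,fx=4,fy=4,interpolation=2))
E
```

```text
time: 24.23
tool_pos: [0.5212, -0.0456, 0.0158]
ee_rot: [-1.576, 0.004, 0.055]
wrist_force: [-4.9, -7.2, 9.4]
width: 0.0118
time: 25.32
tool_pos: [0.5233, -0.0449, 0.1347]
ee_rot: [-1.571, -0.0, 0.055]
wrist_force: [-0.3, 0.1, -0.8]
width: 0.0379
```

View pics/w17z.png

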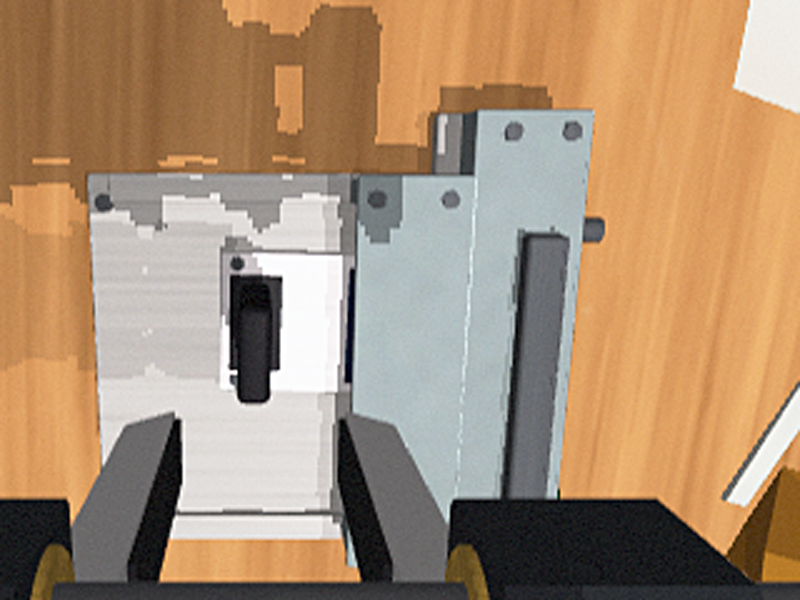

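View pics/s17.png

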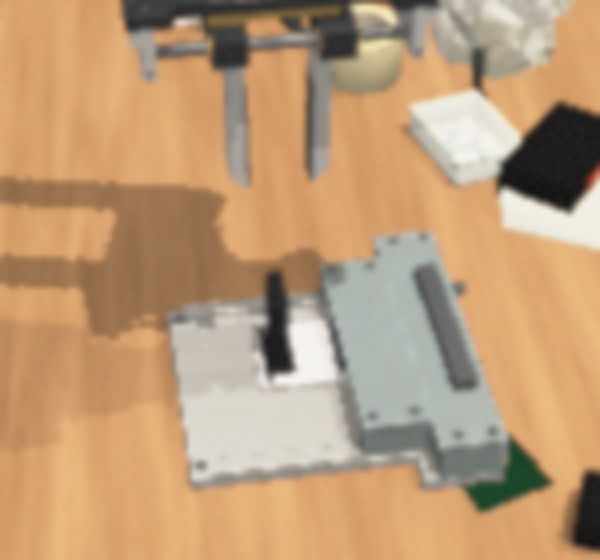

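Run:
```python
from tip import *
go('c17.pkl',(222,250),(343,254),((107,198),(353,198)))
c=pickle.load(open('c17.pkl','rb'));O=np.array([.608,-.061]);t=.055;R=np.array([[np.cos(t),np.sin(t)],[-np.sin(t),np.cos(t)]])
print({n:R@(px("wrist",220+u/2.5,60+v/2.5,.0155,c)-O) for n,u,v in(("RL",222,250),("RR",221,389))})
```

```text
kerb yaw 3.1742858551806887 [-0.1467  0.0723] [-0.0448  0.0723]
yaw rel -1.8736327118275475 ctr [-0.0522  0.0194] tip [0.0167 0.0171]
{'RL': array([-0.0992,  0.0509]), 'RR': array([-0.1003, -0.0097])}
```

Run:
```python
from bench import *
o=robot.get_obs();print(o["time"],o["wrist_force"],o["qvel"]);print(ticket.close_job())
```

```text
25.4167 [-0.49330616 -0.01096007  0.09173225] [-7.69477140e-05  9.77927537e-03  1.11619238e-02 -8.72904627e-04
  8.77686434e-04 -6.62372067e-04]
the job is handed in; nothing more can be done
None
```

I put the carrier under the hood, pushed the hook through the opening and slid it left to its stop. I then let go and handed the job in at 25.4 s. The contact slide is out of sight, so its position is inferred from the hook stopping, not read.

**How it went**
- The first grasp closed just above the fin. The fingertips are about 33 mm higher than the reported TCP, so I went lower and the second grasp held.
- I set the carrier on the apron and dragged the hook lightly along the wall from the right. It dropped in, and the plate seated on the wall with the tip about 21 mm past its front.

**Last checks**
- **Left stop:** with a fresh, straight grip, pushing left met a hard stop: about 1 mm of movement for 3.5 mm commanded, at 6 N.
- **Pull-back:** the hook gave about 3.5 mm and then caught at about 5 N, so the barb is behind the wall.
- **Final picture:** the carrier looks flat and is about 2° off the dock's line. The tip is about 17 mm past the wall's front and the fingers are clear. The last side view shows the pliers and reel where they were, and I worked nowhere near the tape.

**What did not go as hoped**
- The carrier twisted up to 5° in the grip during the left slide, and I straightened it.
- After the pull-back, the push forward again did not seat it. The tip therefore sits at about 17 mm instead of 21, above the 14 mm needed.
- The camera's y readings were 1–2 mm high against the kerb.

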